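Ready the coffee corner: tongs on the rail, capsules up to the line

ROBOT

A 6-joint arm with a two-finger parallel gripper is mounted at the origin on the work surface. World frame = base frame: x ahead of the robot, y to its left, z up, the work surface at z = 0. Lengths are in mm, angles in rad, forces in N, time in s.
With the tool pointing down it reaches from about 300 to 775 mm from the base axis. Payload 14.6 kg.
Tool frame: the origin (TCP) lies on the centre line of the jaws, within the pads' length; the fingertips stand manip.tcp_to_tips ahead of it and the grasp point (between the pads) lies 5 mm behind it (manip.tcp_to_tips is the distance from the TCP to the fingertips, in mm); z points along the fingers, y is the direction in which the jaws open and shut (so a half turn about z gives the same grasp; the last joint's range is limited). The gripper opens to 94 mm and grips with 3 to 60 N. Pads are 16 mm wide; open, the fingers measure 119 mm over their backs; the gripper's body (75 mm by 177 mm) begins 78 mm behind the grasp point.
Start: joints at [-1.215, 0.3, 1.521, -0, 1.321, -0.067], TCP at [225.666, -501.562, 219.446] pointing down, gripper open.
Joint ranges: [-3.03, 3.03], [-0.79, 2.21], [0.23, 2.52], [-1.04, 4.18], [0, 3.07], [-2.55, 2.55]. Speed limits (rad/s): [2.22, 2.22, 2.57, 3.14, 3.14, 3.14].

INTERFACE

Orientations are given as [roll, pitch, yaw] about the fixed x, y, z axes, in that order (R = Rz(yaw) Ry(pitch) Rx(roll)).
In Python, from cell import manip, optics, workorder gives the robot as it stands. The module is installed in compiled form; this text tells all that it offers.
- The arm moves only by the tool jog_arm, never from a script. Its argument "deltas" is text: rows parted by semicolons, each of 5 numbers parted by spaces: the shift along the tool's x, y, z in mm, then the turn about the tool's z in rad, then the finger opening in mm, from 0 to 94. In form: tx ty tz twist grip; .... A call has exactly 10 rows; each row is the pose to reach, as a shift and turn from the pose commanded when the call began, along the tool's axes at that moment; what a row does not reach only later rows make up. A row lasts 1/8 s, in which the tool goes at most 62.5 mm and 10.7 degrees, less where a joint would pass 70% of its speed; a pose out of reach is approached as far as the arm can. A call with a gripper value outside its range is refused whole. The fingers move at their own pace and stop on an object; "squeeze" is the grip in N (left out, the last holds). Time passes only in rows, so rows that repeat a pose let the fingers close, or fill a call up. It gives the time, the measured TCP pose, the force and the opening at its end, in the units of the state.
- manip.read_state(): the state, without advancing time (a new reading comes with each control period).
- optics.camera(name): name is "scene" or "top"; returns (picture, depth): 400x640x3 uint8, red, green, blue; 400x640 float32, mm along the optical axis (not along the pixel's ray), 0 where there is no reading.
- optics.get_calibration(name): a dict with "intrinsics" (3x3 intrinsics, pixels), "R" (3x3) and "t" (3): a world point X has camera coordinates R X + t. Camera axes: x right, y down, z forward; pixel columns grow to the right and rows downward; lengths in mm; the calibration is good to about 2 mm. A picture is of the moment at which its call begins. get_calibration takes no time and is no camera call.
- workorder.sign_off(): hands the job in, once; it reports no verdict.
The state is a dict: "clock": time; "joints": joint angles; "qd": joint speeds; "effort": joint torques, N m; "eef_pos": TCP position; "eef_rot": TCP orientation; "wrist_force": force on the tool from outside, world axes, zero at the start; "moment": the same for the moment, N m; "finger_gap": finger opening in mm.
Only numpy, scipy, OpenCV 4.12 (cv2) and the standard library are available. Lean on these libraries where they do the work, as an engineer would, in place of code of your own. Each camera call takes 0.05 s, during which the arm holds its last target.

TASK

Get the coffee corner ready for the next break: take every pair of tongs out of the draining caddy and hang it over the rail, one arm on each side of the bar with the bend resting on it, between the posts. Top up the white capsule tube with capsules from the board until the stack lies flat with its top level with the black line, no higher; leave spare capsules out of it. Leave the mug, the jar and the soap bottle standing where they are.

Things in the scene. Friction and masses are not known exactly. Their poses are not given: they have to be found in the camera images.
- rail_mid (a point): Free-standing steel rail, fixed: round horizontal bar, 10 mm thick, 220 mm long, on two 10 mm posts 100 mm either side of its middle, on a flat 90 x 225 x 8 mm foot. This point: middle of the bar, on its axis, 165 mm above the counter; y runs along the bar, z up.
- column_floor (a point): White capsule tube (column), fixed, on an 80 mm round foot: two curved 3 mm walls round a well 52 mm across, with open slots 38 mm wide towards +y and -y (finger room). Rim 80 mm above the well's floor; black line round the walls 70 mm above it (five capsules). This point: centre of the well's floor, 6 mm above the counter, z up. Holds one or two capsules at the start.
- column_mark (a point): The point on the axis of the same tube at the height of its black line (middle of the 3 mm line), 70 mm above the well's floor and 10 mm below the rim; axes as for column_floor.
- caddy: Grey draining caddy, fixed, 46 x 138 x 75 mm (x, y, z), open on top, with five slots side by side along its y axis, each 40 x 24 mm (x, y) inside and 70 mm deep, 27 mm apart. Origin: centre of the underside. Tongs stand in the first, middle and last slot (y = -54, 0, 54 mm).
- board: Wooden serving board without rim, fixed, 290 x 190 x 6 mm; origin at the centre of its underside. The loose capsules lie flat on it.
- tongs1_mid (a point): Steel serving tongs (may be absent): a rigid strip bent to an inverted U, 130 mm long, ~70 g, bend up. Strip 18 mm wide (y), 3 mm thick; parallel arms, 34 mm over the outsides, 28 mm apart inside (x); the bend takes up the top 17 mm. This point: half-way up (65 mm above the tips, 62 mm below the inside of the bend), midway between the arms; x from arm to arm, z to the bend.
- tongs2_mid (a point): Another pair of the same tongs, may be absent; same point and axes as tongs1_mid.
- tongs3_mid (a point): Another pair of the same tongs, may be absent; same point and axes as tongs1_mid.
- capsule1_mid (a point): Flat round coffee capsule, a hard disc 46 mm in diameter and 14 mm thick, about 20 g, lying on the board; may be absent. This point: its centre, z along its axis.
- capsule2_mid (a point): Same kind of capsule, starting on the board; may be absent.
- capsule3_mid (a point): Same kind of capsule, starting on the board; may be absent.
- capsule4_mid (a point): Same kind of capsule, starting on the board; may be absent.
- capsule5_mid (a point): Same kind of capsule, starting on the board; may be absent.
- capsule6_mid (a point): Same kind of capsule, at the bottom of the column at the start.
- capsule7_mid (a point): Same kind of capsule, on top of capsule6 in the column at the start; may be absent.
- mug: Bystander: white mug, 80 mm wide, 92 mm high, handle to its +y; origin at the centre of its underside.
- jar: Bystander: glass sugar jar with steel lid, 72 mm wide, 110 mm high; origin at the centre of its underside.
- soap: Bystander: amber soap bottle, 60 mm wide, 170 mm high; origin at the centre of its underside.
There are look-alikes about, which are no part of the job. Leave any blue or orange look-alike of the part that bears tongs3_mid alone.

How it is judged (in metres and radians):
At the end, for the whole second after the job is handed in: All tongs present hang at rest with the bend on the bar (seated within 8 mm, upright within 0.3 rad, middle within 92 mm of the bar's middle along it and 20 mm across). The top capsule lies flat (0.12 rad) in the column, its top within 5 mm of the line; none lies above it (x of tongs1_mid in the frame of rail_mid between -0.02 and 0.02 m and y of tongs1_mid in the frame of rail_mid between -0.092 and 0.092 m and z of tongs1_mid in the frame of rail_mid between -0.065 and -0.049 m and angle between each of tongs1_mid, tongs2_mid, tongs3_mid's own z axis and vertical below 0.3 rad and linear speed of each of tongs1, tongs2, tongs3 below 0.05 m/s and x of tongs2_mid in the frame of rail_mid between -0.02 and 0.02 m and y of tongs2_mid in the frame of rail_mid between -0.092 and 0.092 m and z of tongs2_mid in the frame of rail_mid between -0.065 and -0.049 m and x of tongs3_mid in the frame of rail_mid between -0.02 and 0.02 m and y of tongs3_mid in the frame of rail_mid between -0.092 and 0.092 m and z of tongs3_mid in the frame of rail_mid between -0.065 and -0.049 m and ((horizontal distance between capsule1_mid and column_mark below 0.01 m and z of capsule1_mid in the frame of column_mark between -0.012 and -0.002 m and angle between the z axis of capsule1_mid and the z axis of column_mark, either way round below 0.12 rad and linear speed of capsule1 below 0.03 m/s) or (horizontal distance between capsule2_mid and column_mark below 0.01 m and z of capsule2_mid in the frame of column_mark between -0.012 and -0.002 m and angle between the z axis of capsule2_mid and the z axis of column_mark, either way round below 0.12 rad and linear speed of capsule2 below 0.03 m/s) or (horizontal distance between capsule3_mid and column_mark below 0.01 m and z of capsule3_mid in the frame of column_mark between -0.012 and -0.002 m and angle between the z axis of capsule3_mid and the z axis of column_mark, either way round below 0.12 rad and linear speed of capsule3 below 0.03 m/s) or (horizontal distance between capsule4_mid and column_mark below 0.01 m and z of capsule4_mid in the frame of column_mark between -0.012 and -0.002 m and angle between the z axis of capsule4_mid and the z axis of column_mark, either way round below 0.12 rad and linear speed of capsule4 below 0.03 m/s) or (horizontal distance between capsule5_mid and column_mark below 0.01 m and z of capsule5_mid in the frame of column_mark between -0.012 and -0.002 m and angle between the z axis of capsule5_mid and the z axis of column_mark, either way round below 0.12 rad and linear speed of capsule5 below 0.03 m/s) or (horizontal distance between capsule6_mid and column_mark below 0.01 m and z of capsule6_mid in the frame of column_mark between -0.012 and -0.002 m and angle between the z axis of capsule6_mid and the z axis of column_mark, either way round below 0.12 rad and linear speed of capsule6 below 0.03 m/s) or (horizontal distance between capsule7_mid and column_mark below 0.01 m and z of capsule7_mid in the frame of column_mark between -0.012 and -0.002 m and angle between the z axis of capsule7_mid and the z axis of column_mark, either way round below 0.12 rad and linear speed of capsule7 below 0.03 m/s)) and not (horizontal distance between capsule1_mid and column_mark below 0.035 m and z of capsule1_mid in the frame of column_mark above -0.002 m) and not (horizontal distance between capsule2_mid and column_mark below 0.035 m and z of capsule2_mid in the frame of column_mark above -0.002 m) and not (horizontal distance between capsule3_mid and column_mark below 0.035 m and z of capsule3_mid in the frame of column_mark above -0.002 m) and not (horizontal distance between capsule4_mid and column_mark below 0.035 m and z of capsule4_mid in the frame of column_mark above -0.002 m) and not (horizontal distance between capsule5_mid and column_mark below 0.035 m and z of capsule5_mid in the frame of column_mark above -0.002 m) and not (horizontal distance between capsule6_mid and column_mark below 0.035 m and z of capsule6_mid in the frame of column_mark above -0.002 m) and not (horizontal distance between capsule7_mid and column_mark below 0.035 m and z of capsule7_mid in the frame of column_mark above -0.002 m)); the robot touches nothing.
It fails at once if the mug, the jar or the soap bottle is pushed more than 40 mm or tipped (distance of any of mug, jar, soap from where it was at the start of the episode above 0.04 m or angle between any of mug, jar, soap's own z axis and vertical above 0.35 rad).
Of tongs1, tongs2, tongs3 only 2 to 3 are there at a start; the rules pass over those that are not, and their reading is None.
Of capsule1, capsule2, capsule3, capsule4, capsule5, capsule7 only 4 to 6 are there at a start; the rules pass over those that are not, and their reading is None.
At some moment in a run one of capsule1, capsule2, capsule3, capsule4, capsule5 may be knocked a few centimetres aside while the robot is not near it.
It also fails if it takes over 200 s, if anything falls off the work surface, if the arm or the gripper's body presses on something with over 40 N, if the wrist force passes 120 N, or if a joint passes its speed limit or range.

## Working session

There is one attempt and no reset: what is moved stays moved. The work goes in short steps, Python scripts to look and compute and a tool call to move; the robot and the scene stay as the last step left them, time stands still between calls to the robot, and variables do not carry over. Pictures are saved under pics/ and viewed, and the job is handed in when it is done.

Besides the shell and the picture viewer there is one more tool, called after ">>>" as name(argument=value, ...) on one line, values as JSON. jog_arm: Moves the arm, as the interface text tells. Its arguments: {"type":"object","properties":{"deltas":{"type":"string"},"squeeze":{"type":"number"}},"required":["deltas"]}

```bash
mkdir -p pics; ls; python3 - <<'E'
from cell import manip, optics
import cv2, numpy as np
s=manip.read_state(); print(s, manip.tcp_to_tips)
for n in ("scene","top"):
    p,d=optics.camera(n); cv2.imwrite(f"pics/{n}0.png",p[:,:,::-1]); np.savez(f"{n}0.npz",p=p,d=d)
    c=optics.get_calibration(n); print(n,c)
E
```

```text
pics
{'clock': 0.0, 'joints': array([-1.21460951e+00,  3.00445658e-01,  1.52161911e+00, -2.86493807e-05,
        1.32069642e+00, -6.65961067e-02]), 'qd': array([-0.00021781,  0.00109899,  0.00065812,  0.00140686, -0.00178274,
        0.00196114]), 'effort': array([-3.07143000e-04, -5.31807518e+01, -3.52734876e+01,  7.08905468e-02,
        2.45118613e-02, -8.67031895e-05]), 'eef_pos': array([ 225.56618787, -501.33006473,  218.88419059]), 'eef_rot': array([-3.14042487e+00, -5.00739459e-05,  4.22790005e-01]), 'wrist_force': array([0.12094886, 0.46428867, 0.32270889]), 'moment': array([-0.08038637, -0.037564  , -0.02054626]), 'finger_gap': 94.05057861495423} 14.0
scene {'intrinsics': array([[449.07483626,   0.        , 318.32721595],
       [  0.        , 449.07483626, 201.59056549],
       [  0.        ,   0.        ,   1.        ]]), 'R': array([[ 0.86007077,  0.50974065, -0.02104131],
       [ 0.30374305, -0.54476218, -0.78164847],
       [-0.4099005 ,  0.66588185, -0.62336421]]), 't': array([-467.94777575, -125.07909781, 1670.00966643])}
top {'intrinsics': array([[368.3403978 ,   0.        , 318.12112158],
       [  0.        , 368.3403978 , 198.37097148],
       [  0.        ,   0.        ,   1.        ]]), 'R': array([[ 0.00509054, -0.9999793 , -0.0039354 ],
       [-0.98400819, -0.00430844, -0.17807112],
       [ 0.17805048,  0.00477894, -0.98400975]]), 't': array([-87.37442294, 607.4606495 , 936.38833024])}
```

View pics/scene0.png

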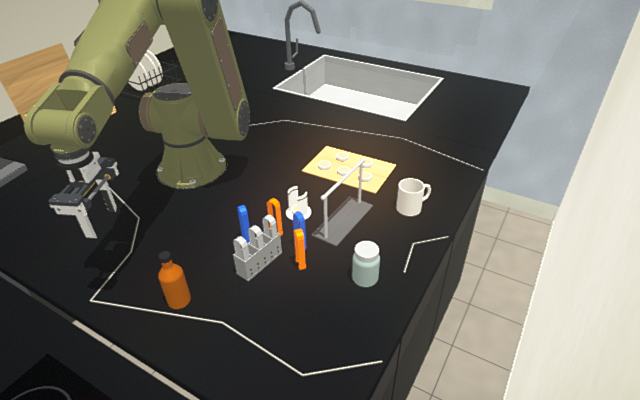

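View pics/top0.png

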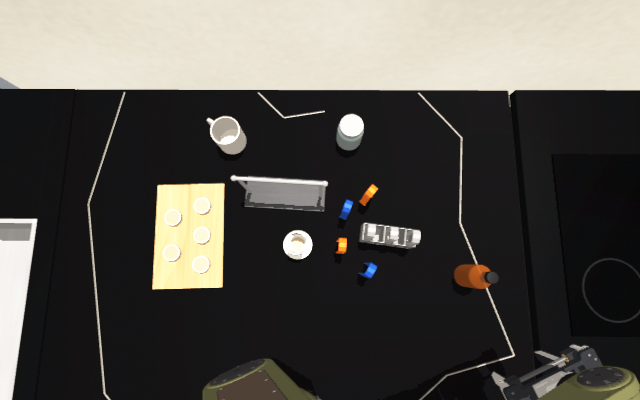

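The scene view shows the caddy with grey tongs at about (257,245), blue and orange look-alikes around it, the column at (298,203), the rail at (345,190) and the board at (350,168). I'll enlarge both views.

```bash
python3 - <<'E'
import cv2, numpy as np
p=np.load("scene0.npz")["p"][:,:,::-1]; cv2.imwrite("pics/sc1.png",cv2.resize(p[140:290,220:420],None,fx=4,fy=4,interpolation=cv2.INTER_CUBIC))
p=np.load("top0.npz")["p"][:,:,::-1]; cv2.imwrite("pics/tp1.png",cv2.resize(p[160:300,225:425],None,fx=4,fy=4,interpolation=cv2.INTER_CUBIC))
E
```

```text
(no output)
```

View pics/sc1.png

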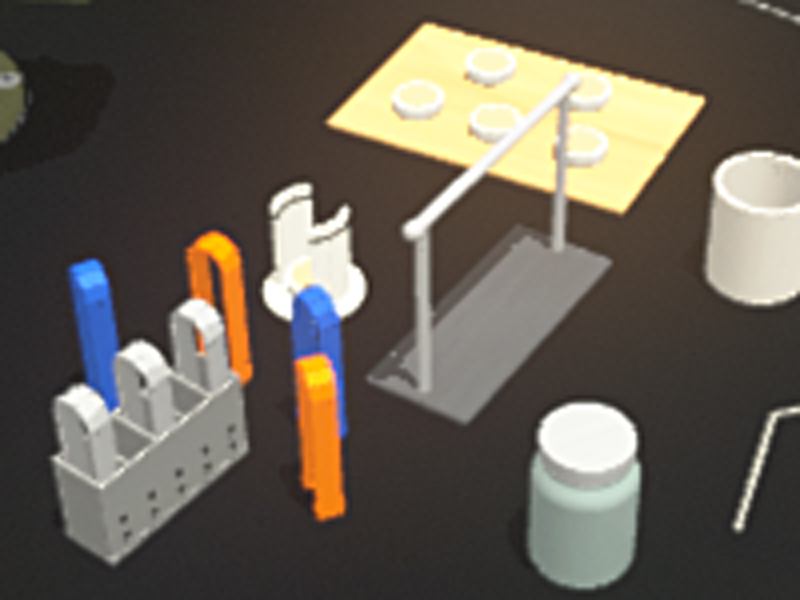

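View pics/tp1.png

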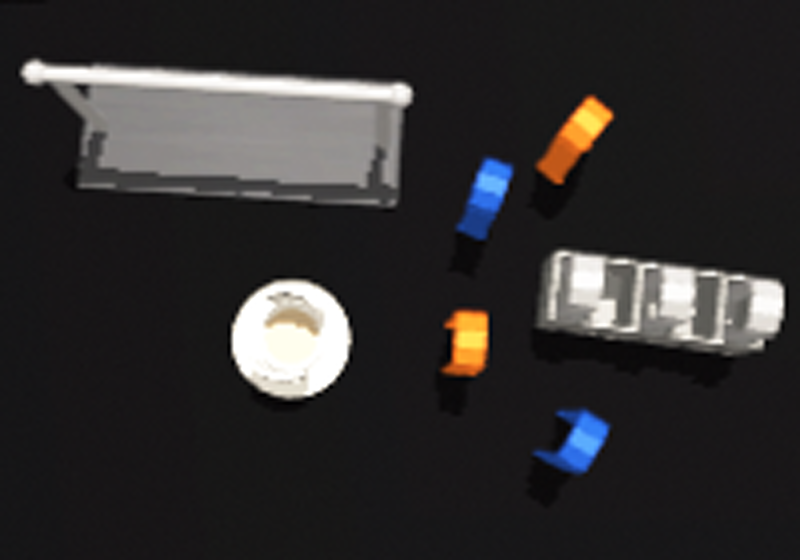

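Three grey tongs stand in the caddy; in the enlarged scene crop their bends are at (80,400), (140,360) and (195,315). The four free-standing blue and orange pairs are look-alikes. The board holds five capsules and the column has at least one. Next I'll measure with depth and rays.

```bash
cat > h.py <<'E'
from cell import manip, optics, workorder
import cv2, numpy as np
def cal(n):
    c=optics.get_calibration(n); return c["intrinsics"],c["R"],c["t"]
def cloud(n,d):
    K,R,t=cal(n); v,u=np.mgrid[0:d.shape[0],0:d.shape[1]]
    X=np.stack([(u-K[0,2])/K[0,0]*d,(v-K[1,2])/K[1,1]*d,d],-1)
    return (X-t)@R
def ray(n,u,v,z):
    K,R,t=cal(n); C=-R.T@t; r=R.T@np.array([(u-K[0,2])/K[0,0],(v-K[1,2])/K[1,1],1.])
    return C+r*(z-C[2])/r[2]
def proj(n,X):
    K,R,t=cal(n); c=R@np.array(X,float)+t; return (K@(c/c[2]))[:2]
def shot(n,name):
    p,d=optics.camera(n); cv2.imwrite(f"pics/{name}.png",p[:,:,::-1]); np.savez(f"{name}.npz",p=p,d=d); return p,d
def st():
    s=manip.read_state(); print("t%.2f"%s["clock"],s["eef_pos"].round(1),s["eef_rot"].round(4),s["wrist_force"].round(1),round(s["finger_gap"],1)); return s
def plan(x,y,z,yaw=None):
    s=manip.read_state(); w=s["eef_rot"][2]; R=cv2.Rodrigues(np.array([0,0,w]))[0]@np.diag([1,-1,-1])
    d=R.T@(np.array([x,y,z])-s["eef_pos"]); print("tool delta",d.round(1),"twist", None if yaw is None else round(-(yaw-w),3))
E
python3 - <<'E'
from h import *
for n in ("top","scene"):
    f=np.load(n+"0.npz"); p,d=f["p"],f["d"]; P=cloud(n,d); z=P[...,2]; hsv=cv2.cvtColor(p,cv2.COLOR_RGB2HSV)
    ok=(d>0)
    print(n,"counter z",np.median(z[ok&(p.sum(2)<60)&(abs(P[...,0]-450)<200)&(abs(P[...,1])<300)]))
    def box(u0,u1,v0,v1,extra):
        m=np.zeros(d.shape,bool); m[v0:v1,u0:u1]=1; return m&ok&extra
    if n=="top":
        m=box(228,332,170,190,(z>150)&(z<185)); q=P[m]; print("bar n",m.sum(),q.mean(0), q.min(0),q.max(0), cv2.fitLine(q[:,:2].astype(np.float32),cv2.DIST_HUBER,0,.01,.01).ravel())
        m=box(355,425,215,252,(z>60)&(z<85)); q=P[m]; r=cv2.minAreaRect(q[:,:2].astype(np.float32)); print("caddy top",m.sum(),r,np.median(q[:,2]))
        m=box(355,425,215,252,(z>115)&(z<145)); nn,l,s_,c=cv2.connectedComponentsWithStats(m.astype(np.uint8))
        for i in range(1,nn):
            q=P[l==i]; print(" tong",s_[i,4],c[i],q.mean(0).round(1),cv2.minAreaRect(q[:,:2].astype(np.float32)),q[:,2].max())
        m=box(280,316,228,262,(z>55)); q=P[m]; print("col rim",m.sum(),cv2.minEnclosingCircle(q[:,:2].astype(np.float32)),np.percentile(q[:,2],[50,90]))
        m=box(288,310,234,256,z>0); 
        print("col z map"); print(z[230:262:2,280:318:2].round(0).astype(int))
        m=box(145,230,180,292,(hsv[...,1]<80)&(hsv[...,2]>120)); nn,l,s_,c=cv2.connectedComponentsWithStats(m.astype(np.uint8))
        for i in range(1,nn):
            if s_[i,4]>40: q=P[l==i]; print(" caps",s_[i,4],c[i],ray("top",*c[i],20).round(1),np.median(q,0).round(1))
        hs=hsv
    for nm,lo,hi in (("blue",100,130),("orange",5,20)):
        m=ok&(hsv[...,0]>=lo)&(hsv[...,0]<=hi)&(hsv[...,1]>150)&(hsv[...,2]>80); nn,l,s_,c=cv2.connectedComponentsWithStats(m.astype(np.uint8))
        for i in range(1,nn):
            if s_[i,4]>30: q=P[l==i]; k=q[q[:,2]>q[:,2].max()-20]; print(nm,s_[i,4],c[i].round(),k.mean(0).round(0),q.min(0).round(),q.max(0).round())
E
```

```text
top counter z 0.008860653553009915
bar n 417 [629.66991384   8.45216518 168.84900602] [ 616.76336877 -106.10218606  152.23150928] [643.24363366 124.24013906 175.13871617] [5.8745593e-02 9.9827302e-01 6.2939667e+02 8.6564627e+00]
caddy top 295 ((509.79266357421875, -268.93206787109375), (137.14410400390625, 46.274314880371094), 82.4637222290039) 73.80531766748649
 tong 110 [371.30909091 230.40909091] [ 515.2 -214.9  131.2] ((516.8244018554688, -215.14352416992188), (17.74980354309082, 35.26325607299805), 84.40342712402344) 139.41738510489566
 tong 112 [393.91964286 233.38392857] [ 508.2 -269.8  131.2] ((509.1866455078125, -270.236328125), (18.561424255371094, 34.9321403503418), 81.23681640625) 137.7670215452896
 tong 115 [416.05217391 236.67826087] [ 500.4 -323.2  131.3] ((501.6875915527344, -323.638427734375), (18.55297088623047, 34.991065979003906), 81.33444213867188) 140.39305870125108
col rim 60 ((486.0135192871094, -29.08968162536621), 29.743173599243164) [84.92934657 88.08545071]
col z map
[[  -1   -1    2    0    1   -1    0   -2    4   -2    1    0   -2   -1
     0    3   -1  
[... 1727 characters left out ...]
-2.] [ 440. -196.  134.]
orange 168 [368. 195.] [ 612. -216.  125.] [ 597. -255.   -3.] [ 660. -200.  133.]
orange 127 [341. 245.] [ 479. -145.  125.] [ 463. -162.   -3.] [ 509. -132.  133.]
orange 703 [472. 276.] [ 406. -475.  137.] [ 377. -528.   -3.] [ 436. -453.  150.]
scene counter z nan
blue 277 [243. 221.] [ 425. -217.  126.] [ 294. -230.    1.] [439. -84. 134.]
blue 172 [300. 223.] [ 581. -162.  127.] [ 528. -172.    5.] [595. -90. 135.]
orange 269 [275. 214.] [ 485. -147.  123.] [ 360. -156.   -2.] [499.  -3. 133.]
orange 333 [300. 251.] [ 622. -227.  122.] [ 555. -237.   -1.] [ 635. -158.  133.]
orange 1086 [174. 285.] [ 413. -488.  147.] [ 261. -514.   -2.] [ 437. -390.  159.]
  return _methods._mean(a, axis=axis, dtype=dtype,
  ret = ret.dtype.type(ret / rcount)
```

```bash
python3 - <<'E'
from h import *
from scipy.optimize import least_squares
f=np.load("top0.npz"); p,d=f["p"],f["d"]; P=cloud("top",d); z=P[...,2]; ok=d>0
m=np.zeros(d.shape,bool); m[180:292,145:230]=1; m&=ok&(z>13)&(z<28); m=cv2.morphologyEx(m.astype(np.uint8),cv2.MORPH_OPEN,np.ones((3,3),np.uint8))
nn,l,s_,c=cv2.connectedComponentsWithStats(m)
for i in range(1,nn):
    if s_[i,4]>60: q=P[l==i]; print("caps",s_[i,4],c[i].round(1),q.mean(0).round(1),np.array(cv2.minEnclosingCircle(q[:,:2].astype(np.float32))[0]).round(1))
m=np.zeros(d.shape,bool); m[226:264,278:320]=1
q=P[m&ok&(z>75)]; r=least_squares(lambda a:np.hypot(q[:,0]-a[0],q[:,1]-a[1])-27.5,[486,-29]).x; print("rim",r)
ang=np.degrees(np.arctan2(q[:,1]-r[1],q[:,0]-r[0])); print(np.sort(ang).round())
q=P[m&ok&(z>13)&(z<28)]; print("capsule in col",q.mean(0), len(q))
q=P[m&ok&(z>3)]; print("foot",cv2.minEnclosingCircle(q[q[:,2]<9][:,:2].astype(np.float32)))
# bar ends by brightness, ray to z=165
m=np.zeros(d.shape,bool); m[170:190,228:332]=1; m&=ok&(z>155)
u=np.where(m)
for s in (u[1]<240,u[1]>318,): pass
us=u[1];vs=u[0]; print("cols",us.min(),us.max()); 
for a in (us.min(),280,us.max()):
    k=abs(us-a)<4; print(a,vs[k].mean(),ray("top",us[k].mean(),vs[k].mean(),165).round(1))
E
```

```text
caps 214 [202.  205.5] [592.6 238.3  19.8] [593.1 238.9]
caps 225 [173.  217.2] [559.5 316.6  19.4] [559.7 316.9]
caps 224 [202.  234.8] [511.4 233.4  19.6] [511.5 234.3]
caps 223 [171.6 252.4] [463.2 313.2  19.5] [464.2 314. ]
caps 229 [201.  264.1] [432.4 231.2  19.7] [432.7 231.4]
rim [486.31685769 -29.06211161]
[-180. -180. -174. -169. -168. -163. -160. -157. -153.  -56.  -51.  -48.
  -45.  -40.  -37.  -33.  -30.  -27.  -26.  -20.  -16.  -15.   -9.   -9.
   -4.   -3.    1.    6.    8.   12.   13.   17.   18.   23.   28.   31.
  124.  128.  132.  135.  139.  142.  146.  149.  149.  154.  159.  159.
  164.  165.  168.  170.  175.]
capsule in col [487.86707216 -29.75287885  19.93536662] 226
foot ((482.9965515136719, -31.37847137451172), 70.97611999511719)
cols 231 327
231 177.6315789473684 [637.8 120.9 165. ]
280 180.58620689655172 [630.9   6.7 165. ]
327 183.42857142857142 [ 624.4 -102.1  165. ]
```

```bash
python3 -c "
from h import *
st(); plan(509.8,-268.9,240,1.439)"
```

```text
t0.10 [ 225.6 -501.4  219. ] [-3.1406 -0.      0.4228] [ 0.9  0.4 -0.2] 94.1
tool delta [354.6 -95.4 -21. ] twist -1.016
```

Measured in world mm:
- **Tongs:** (517,-215), (510,-269) and (503,-322), caddy yaw -0.13.
- **Rail:** middle (631,9), yaw -0.06.
- **Column:** (486.5,-29), yaw -0.23. It holds one capsule (top at z=20), so I need 4 more.
- **Capsules:** five on the board.

The three grey strips in the caddy are the tongs I want; the blue and orange pairs around it stay put. I'll start with the +y tongs.

```bash
python3 -c "
from h import *
plan(517,-215.3,219,1.439)"
```

```text
tool delta [ 383.1 -141.3   -0. ] twist -1.016
```

>>> jog_arm(deltas="60 -22 0 -0.17 94; 120 -44 0 -0.34 94; 180 -66 0 -0.51 94; 240 -88 0 -0.68 94; 300 -110 0 -0.85 94; 345 -127 0 -1.016 80; 383 -141 0 -1.016 60; 383 -141 0 -1.016 60; 383 -141 0 -1.016 60; 383 -141 0 -1.016 60", squeeze=20)

```text
clock: 1.35
eef_pos: [516.4, -216.7, 219.5]
eef_rot: [-3.141, 0.0, 1.437]
wrist_force: [0.1, -0.8, 0.4]
finger_gap: 59.9
```

```bash
python3 -c "
from h import *
st();plan(517,-215.3,95,1.439);p,d=shot('scene','s2');cv2.imwrite('pics/s2c.png',cv2.resize(p[120:290,180:400,::-1],None,fx=3.5,fy=3.5))"
```

```text
t1.35 [ 516.4 -216.7  219.5] [-3.1414  0.      1.4374] [ 0.1 -0.8  0.4] 59.9
tool delta [  1.4   0.4 124.5] twist -0.002
```

View pics/s2c.png

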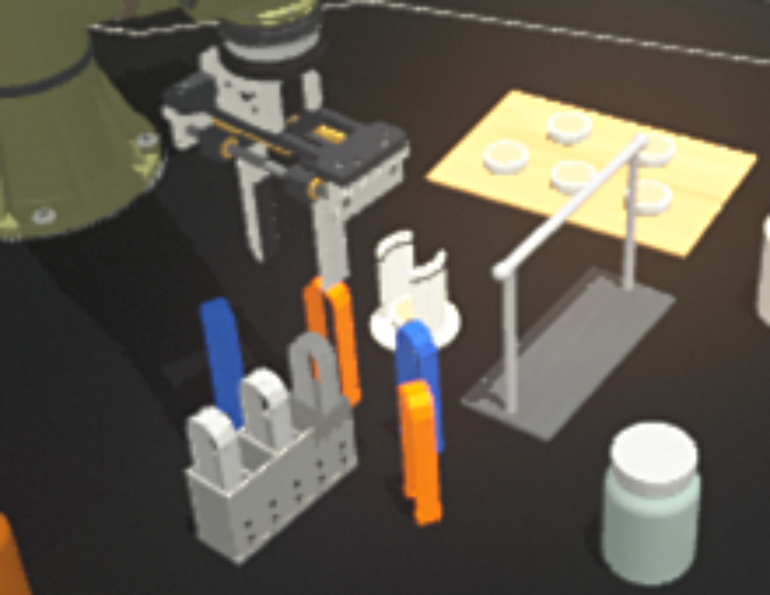

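The gripper hovers above the far-side tongs, fingers straddling along caddy x with clear room (crop about (300,250)). Descending and closing.

>>> jog_arm(deltas="1 0 40 0 60; 1 0 80 0 60; 1 0 110 0 60; 1 0 124 0 60; 1 0 124 0 60; 1 0 124 0 20; 1 0 124 0 20; 1 0 124 0 20; 1 0 124 0 20; 1 0 124 0 20", squeeze=20)

```text
clock: 2.65
eef_pos: [517.3, -214.9, 95.9]
eef_rot: [3.141, 0.0, 1.439]
wrist_force: [-2.1, 0.3, 7.1]
finger_gap: 34.4
```

>>> jog_arm(deltas="0 0 -20 0 20; 0 0 -60 0 20; 0 0 -110 0 20; 0 0 -160 0 20; 0 0 -210 0 20; 0 0 -220 0 20; 0 0 -220 0 20; 0 0 -220 0 20; 0 0 -220 0 20; 0 0 -220 0 20")

```text
clock: 3.9
eef_pos: [517.2, -214.8, 314.8]
eef_rot: [-3.141, -0.0, 1.439]
wrist_force: [-0.6, 0.4, -0.3]
finger_gap: 34.2
```

```bash
python3 -c "
from h import *
st();plan(634,59.3,316,1.511);p,d=shot('scene','s3');cv2.imwrite('pics/s3c.png',cv2.resize(p[100:290,180:400,::-1],None,fx=3,fy=3))"
```

```text
t3.90 [ 517.2 -214.8  314.8] [-3.1407e+00 -4.0000e-04  1.4388e+00] [-0.6  0.4 -0.3] 34.2
tool delta [287.1  79.8  -1.2] twist -0.072
```

View pics/s3c.png

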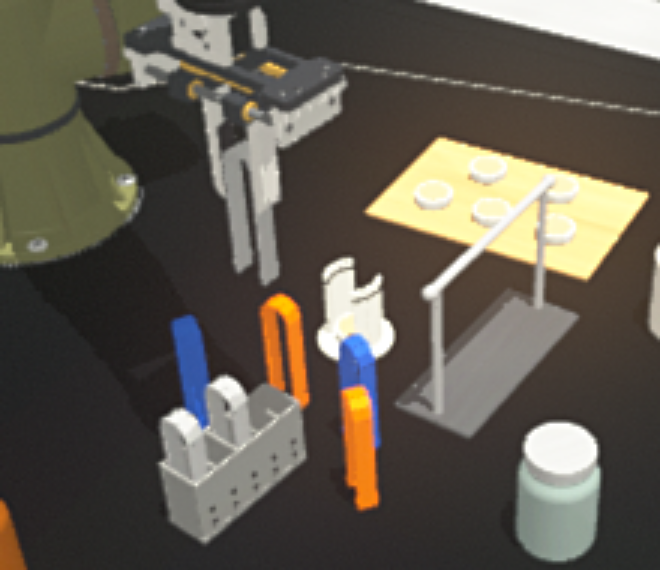

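The first tongs came out cleanly and hang straight down (crop tips about (255,275)). Moving over the rail.

>>> jog_arm(deltas="48 13 0 -0.012 20; 96 26 0 -0.024 20; 144 40 0 -0.036 20; 192 53 0 -0.048 20; 240 66 0 -0.06 20; 270 75 0 -0.072 20; 287 80 0 -0.072 20; 287 80 0 -0.072 20; 287 80 0 -0.072 20; 287 80 0 -0.072 20")

```text
clock: 5.2
eef_pos: [634.1, 58.1, 315.7]
eef_rot: [3.141, 0.0, 1.509]
wrist_force: [1.2, 0.6, -0.5]
finger_gap: 34.1
```

```bash
python3 -c "
from h import *
st();plan(634,59.3,136,1.511);p,d=shot('scene','s4');cv2.imwrite('pics/s4c.png',cv2.resize(p[60:260,280:480,::-1],None,fx=3,fy=3))
p,d=shot('top','t4');P=cloud('top',d);m=(d>0)&(P[...,2]>200)&(P[...,2]<300)&(abs(P[...,1]-59)<60)&(abs(P[...,0]-634)<60);print(P[m].mean(0),m.sum());cv2.imwrite('pics/t4c.png',cv2.resize(p[120:260,180:380,::-1],None,fx=4,fy=4))"
```

```text
t5.20 [634.1  58.1 315.7] [3.1412e+00 1.0000e-04 1.5094e+00] [ 1.2  0.6 -0.5] 34.1
tool delta [  1.2  -0.2 179.7] twist -0.002
[639.37481455  49.75427509 242.7827838 ] 25
```

View pics/s4c.png

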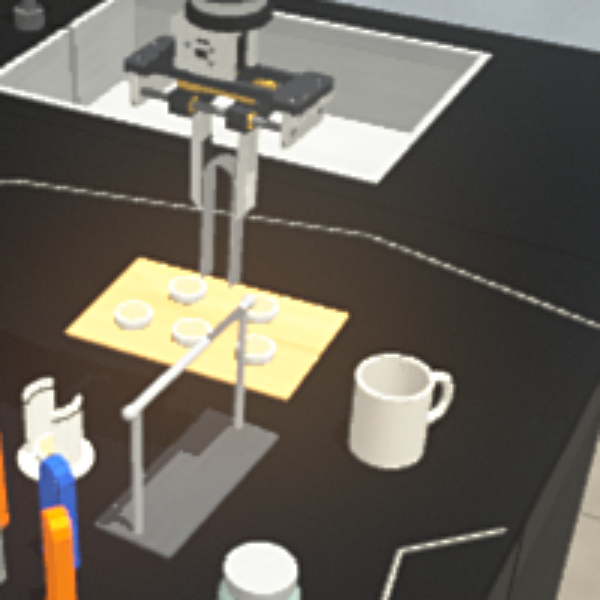

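View pics/t4c.png

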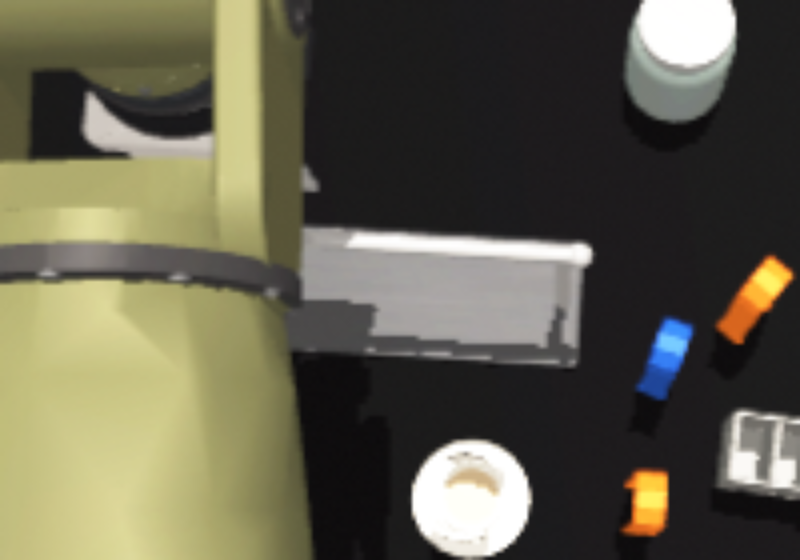

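The tongs hang vertically over the bar (scene crop tips about (220,280)) and the mug is well clear. Lowering.

>>> jog_arm(deltas="1 0 30 0 20; 1 0 60 0 20; 1 0 85 0 20; 1 0 110 0 20; 1 0 130 0 20; 1 0 150 0 20; 1 0 162 0 20; 1 0 172 0 20; 1 0 178 0 20; 1 0 178 0 20")

```text
clock: 6.55
eef_pos: [634.4, 60.1, 137.4]
eef_rot: [-3.141, -0.0, 1.511]
wrist_force: [0.6, 0.2, -0.8]
finger_gap: 34.3
```

```bash
python3 -c "
from h import *
st();p,d=shot('scene','s5');cv2.imwrite('pics/s5c.png',cv2.resize(p[100:250,300:450,::-1],None,fx=4,fy=4))"
```

```text
t6.55 [634.4  60.1 137.4] [-3.1415 -0.      1.5108] [ 0.6  0.2 -0.8] 34.3
```

View pics/s5c.png

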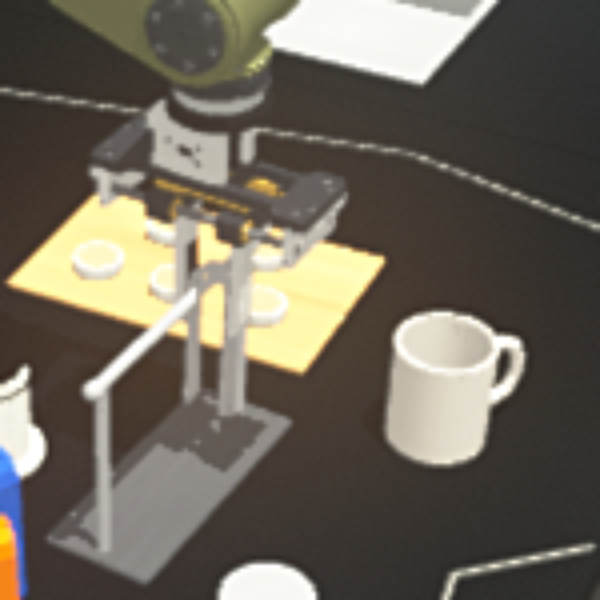

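The tongs straddle the bar just under the bend (crop about (210,280)). I'll lower a few more mm, open and lift off.

>>> jog_arm(deltas="0 0 2 0 20; 0 0 3 0 20; 0 0 3 0 60; 0 0 3 0 60; 0 0 3 0 60; 0 0 3 0 60; 0 0 -30 0 60; 0 0 -80 0 60; 0 0 -130 0 60; 0 0 -130 0 60")

```text
clock: 7.85
eef_pos: [635.4, 60.2, 271.9]
eef_rot: [3.134, -0.001, 1.511]
wrist_force: [0.1, -0.9, -0.2]
finger_gap: 60.6
```

```bash
python3 -c "
from h import *
st();plan(510.2,-268.9,267,1.439);p,d=shot('scene','s6');cv2.imwrite('pics/s6c.png',cv2.resize(p[100:250,300:450,::-1],None,fx=4,fy=4))"
```

```text
t7.85 [635.4  60.2 271.9] [ 3.1344e+00 -7.0000e-04  1.5109e+00] [ 0.1 -0.9 -0.2] 60.6
tool delta [-336.  -105.2    4.9] twist 0.072
```

View pics/s6c.png

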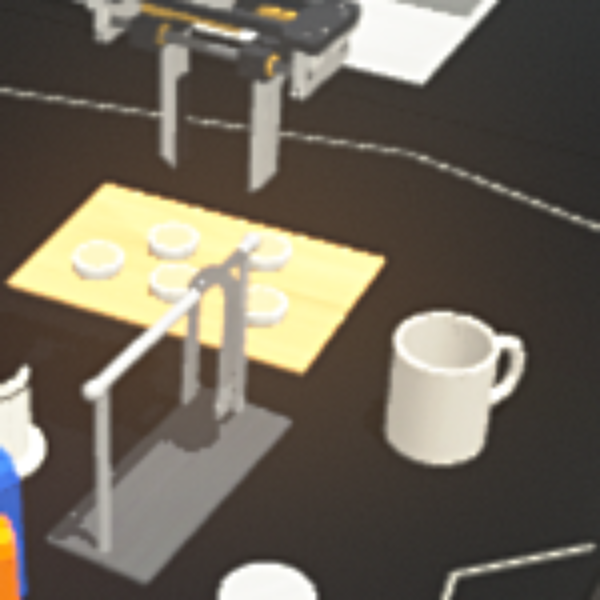

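Tongs 1 hangs on the bar near its far end (crop about (215,280)). On to the middle tongs.

>>> jog_arm(deltas="-50 -15 0 0.01 60; -100 -31 0 0.02 60; -150 -47 0 0.03 60; -200 -63 0 0.04 60; -250 -78 0 0.06 60; -300 -94 0 0.07 60; -336 -105 0 0.072 60; -336 -105 0 0.072 60; -336 -105 0 0.072 60; -336 -105 0 0.072 60")

```text
clock: 9.15
eef_pos: [509.8, -267.9, 267.1]
eef_rot: [-3.141, -0.0, 1.44]
wrist_force: [0.5, 0.7, -0.2]
finger_gap: 59.8
```

```bash
python3 -c "
from h import *
st();plan(510.2,-268.9,96,1.439)"
```

```text
t9.15 [ 509.8 -267.9  267.1] [-3.1411e+00 -3.0000e-04  1.4402e+00] [ 0.5  0.7 -0.2] 59.8
tool delta [ -0.9   0.5 171.1] twist 0.001
```

>>> jog_arm(deltas="-1 0 45 0 60; -1 0 90 0 60; -1 0 130 0 60; -1 0 160 0 60; -1 0 171 0 60; -1 0 171 0 60; -1 0 171 0 20; -1 0 171 0 20; -1 0 171 0 20; -1 0 171 0 20")

```text
clock: 10.4
eef_pos: [509.4, -270.1, 97.0]
eef_rot: [3.141, 0.0, 1.439]
wrist_force: [-2.7, 0.5, 4.5]
finger_gap: 34.4
```

>>> jog_arm(deltas="0 0 -20 0 20; 0 0 -60 0 20; 0 0 -110 0 20; 0 0 -160 0 20; 0 0 -210 0 20; 0 0 -220 0 20; 0 0 -220 0 20; 0 0 -220 0 20; 0 0 -220 0 20; 0 0 -220 0 20")

```text
clock: 11.65
eef_pos: [509.2, -269.9, 315.8]
eef_rot: [-3.141, -0.0, 1.439]
wrist_force: [0.3, -0.6, -0.1]
finger_gap: 34.4
```

```bash
python3 -c "
from h import *
st();plan(631,9.4,316,1.511);p,d=shot('scene','s7');cv2.imwrite('pics/s7c.png',cv2.resize(p[100:290,180:400,::-1],None,fx=3,fy=3))"
```

```text
t11.65 [ 509.2 -269.9  315.8] [-3.1407e+00 -4.0000e-04  1.4388e+00] [ 0.3 -0.6 -0.1] 34.4
tool delta [ 2.929e+02  8.400e+01 -2.000e-01] twist -0.072
```

View pics/s7c.png

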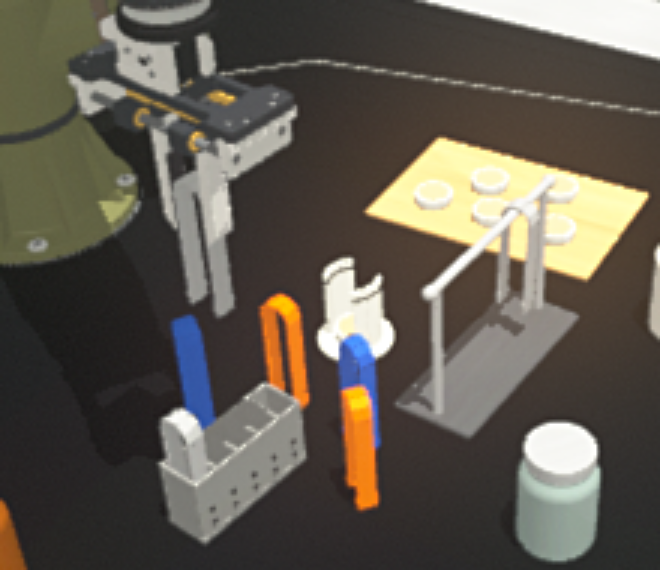

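The second tongs are held upright (crop about (205,250)) and the first still hangs. Carrying to the middle of the bar.

>>> jog_arm(deltas="48 14 0 -0.012 20; 96 28 0 -0.024 20; 144 41 0 -0.036 20; 192 55 0 -0.048 20; 240 69 0 -0.06 20; 275 79 0 -0.072 20; 293 84 0 -0.072 20; 293 84 0 -0.072 20; 293 84 0 -0.072 20; 293 84 0 -0.072 20")

```text
clock: 12.95
eef_pos: [630.9, 8.2, 316.7]
eef_rot: [3.141, 0.0, 1.509]
wrist_force: [-0.1, 0.3, 0.2]
finger_gap: 34.2
```

>>> jog_arm(deltas="0 0 30 0 20; 0 0 60 0 20; 0 0 85 0 20; 0 0 110 0 20; 0 0 130 0 20; 0 0 150 0 20; 0 0 162 0 20; 0 0 172 0 20; 0 0 178 0 20; 0 0 180 0 20")

```text
clock: 14.2
eef_pos: [631.1, 9.4, 136.4]
eef_rot: [3.141, -0.0, 1.511]
wrist_force: [-0.1, -0.1, -0.2]
finger_gap: 34.0
```

>>> jog_arm(deltas="0 0 0 0 20; 0 0 1 0 20; 0 0 1 0 60; 0 0 1 0 60; 0 0 1 0 60; 0 0 1 0 60; 0 0 -30 0 60; 0 0 -80 0 60; 0 0 -130 0 60; 0 0 -130 0 60")

```text
clock: 15.45
eef_pos: [632.1, 9.4, 270.8]
eef_rot: [3.134, -0.0, 1.511]
wrist_force: [0.6, 0.6, -0.5]
finger_gap: 60.2
```

```bash
python3 -c "
from h import *
st();plan(502.9,-322.6,267,1.439);p,d=shot('scene','s8');cv2.imwrite('pics/s8c.png',cv2.resize(p[100:250,300:450,::-1],None,fx=4,fy=4))"
```

```text
t15.45 [632.1   9.4 270.8] [ 3.1344e+00 -2.0000e-04  1.5108e+00] [ 0.6  0.6 -0.5] 60.2
tool delta [-339.2 -109.1    3.8] twist 0.072
```

View pics/s8c.png

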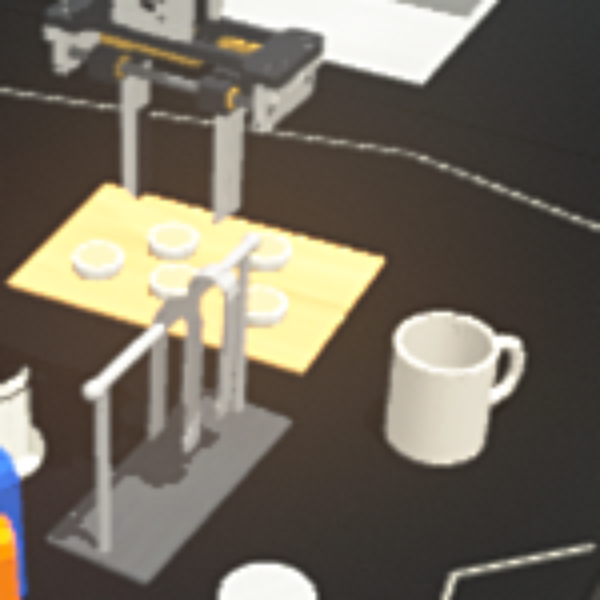

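Two pairs hang on the bar now (crop about (215,280) and (180,320)). Next is the third.

>>> jog_arm(deltas="-50 -16 0 0.01 60; -100 -32 0 0.02 60; -150 -48 0 0.03 60; -200 -64 0 0.04 60; -250 -80 0 0.06 60; -300 -97 0 0.07 60; -339 -109 0 0.072 60; -339 -109 0 0.072 60; -339 -109 0 0.072 60; -339 -109 0 0.072 60")

```text
clock: 16.75
eef_pos: [502.4, -321.4, 266.1]
eef_rot: [-3.141, -0.0, 1.44]
wrist_force: [0.6, 0.9, -0.2]
finger_gap: 60.1
```

```bash
python3 -c "
from h import *
st();plan(502.9,-322.6,96,1.439)"
```

```text
t16.75 [ 502.4 -321.4  266.1] [-3.1411e+00 -3.0000e-04  1.4401e+00] [ 0.6  0.9 -0.2] 60.1
tool delta [ -1.1   0.7 170.1] twist 0.001
```

>>> jog_arm(deltas="-1 0 45 0 60; -1 0 90 0 60; -1 0 130 0 60; -1 0 160 0 60; -1 0 170 0 60; -1 0 170 0 60; -1 0 170 0 20; -1 0 170 0 20; -1 0 170 0 20; -1 0 170 0 20")

```text
clock: 18.0
eef_pos: [501.9, -323.5, 97.0]
eef_rot: [3.141, 0.0, 1.439]
wrist_force: [-1.8, 0.1, 5.0]
finger_gap: 34.3
```

>>> jog_arm(deltas="0 0 -20 0 20; 0 0 -60 0 20; 0 0 -110 0 20; 0 0 -160 0 20; 0 0 -210 0 20; 0 0 -220 0 20; 0 0 -220 0 20; 0 0 -220 0 20; 0 0 -220 0 20; 0 0 -220 0 20")

```text
clock: 19.25
eef_pos: [501.8, -323.4, 315.8]
eef_rot: [-3.141, -0.001, 1.439]
wrist_force: [0.5, 0.4, -1.4]
finger_gap: 34.1
```

```bash
python3 -c "
from h import *
st();plan(628,-40.5,316,1.511);p,d=shot('scene','s9');cv2.imwrite('pics/s9c.png',cv2.resize(p[100:290,180:400,::-1],None,fx=3,fy=3))"
```

```text
t19.25 [ 501.8 -323.4  315.8] [-3.1407e+00 -5.0000e-04  1.4388e+00] [ 0.5  0.4 -1.4] 34.1
tool delta [ 2.97e+02  8.79e+01 -2.00e-01] twist -0.072
```

View pics/s9c.png

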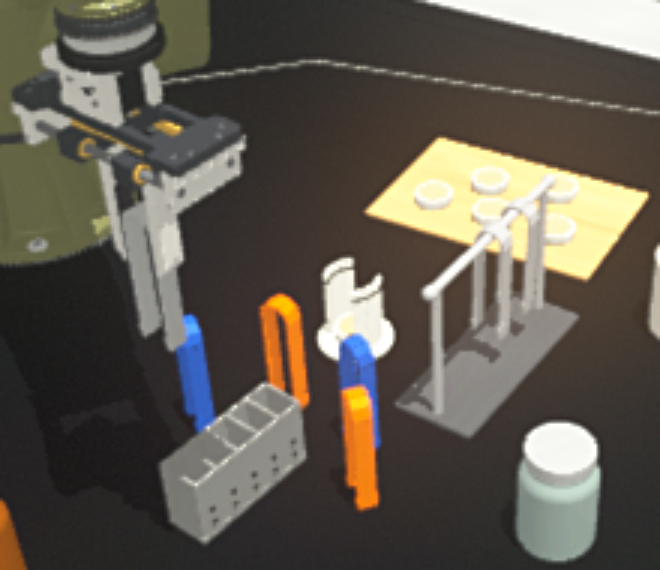

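The caddy is empty and the third pair is held upright (crop about (155,280)).

>>> jog_arm(deltas="48 14 0 -0.012 20; 96 28 0 -0.024 20; 144 42 0 -0.036 20; 192 57 0 -0.048 20; 240 71 0 -0.06 20; 278 82 0 -0.072 20; 297 88 0 -0.072 20; 297 88 0 -0.072 20; 297 88 0 -0.072 20; 297 88 0 -0.072 20")

```text
clock: 20.55
eef_pos: [627.9, -41.8, 316.6]
eef_rot: [3.141, 0.0, 1.509]
wrist_force: [-0.2, 0.4, -1.6]
finger_gap: 34.2
```

>>> jog_arm(deltas="0 0 30 0 20; 0 0 60 0 20; 0 0 85 0 20; 0 0 110 0 20; 0 0 130 0 20; 0 0 150 0 20; 0 0 162 0 20; 0 0 172 0 20; 0 0 178 0 20; 0 0 180 0 20")

```text
clock: 21.8
eef_pos: [628.2, -40.6, 136.4]
eef_rot: [3.141, -0.0, 1.511]
wrist_force: [0.1, 0.7, -0.7]
finger_gap: 34.5
```

>>> jog_arm(deltas="0 0 0 0 20; 0 0 1 0 20; 0 0 1 0 60; 0 0 1 0 60; 0 0 1 0 60; 0 0 1 0 60; 0 0 -30 0 60; 0 0 -80 0 60; 0 0 -110 0 60; 0 0 -110 0 60")

```text
clock: 23.05
eef_pos: [628.8, -40.6, 248.9]
eef_rot: [3.137, 0.0, 1.511]
wrist_force: [0.7, -0.2, -1.5]
finger_gap: 60.0
```

```bash
python3 -c "
from h import *
st();plan(593,238.5,200,-0.227);p,d=shot('scene','s10');cv2.imwrite('pics/s10c.png',cv2.resize(p[100:250,300:450,::-1],None,fx=4,fy=4))"
```

```text
t23.05 [628.8 -40.6 248.9] [3.1372e+00 2.0000e-04 1.5108e+00] [ 0.7 -0.2 -1.5] 60.0
tool delta [276.5 -52.5  48.9] twist 1.738
```

View pics/s10c.png

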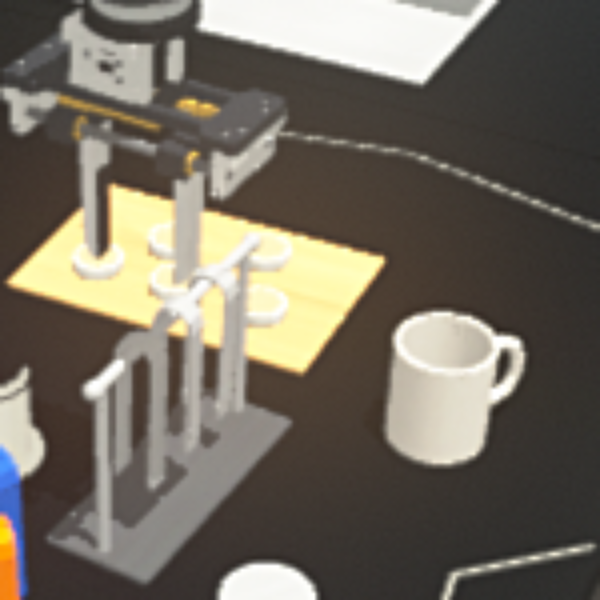

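All three pairs now hang on the bar (crop about (215,280), (180,315) and (140,350)). Before picking, I'll check the capsules again and the clearance to the orange look-alike.

```bash
cat >> h.py <<'E'
def caps(n="top",name="tx"):
    p,d=shot(n,name); P=cloud(n,d); z=P[...,2]
    m=(d>0)&(z>13)&(z<28)&(P[...,1]>150)&(P[...,1]<420)&(P[...,0]>380)&(P[...,0]<660); m=cv2.morphologyEx(m.astype(np.uint8),cv2.MORPH_OPEN,np.ones((3,3),np.uint8))
    nn,l,s_,c=cv2.connectedComponentsWithStats(m)
    for i in range(1,nn):
        if s_[i,4]>60: q=P[l==i]; print(n,"caps",s_[i,4],c[i].round(1),q.mean(0).round(1),np.array(cv2.minEnclosingCircle(q[:,:2].astype(np.float32))[0]).round(1))
    return p,d,P
E
python3 - <<'E'
from h import *
caps("top","t11"); caps("scene","s11")
f=np.load("top0.npz"); P=cloud("top",f["d"]); m=(f["d"]>0)&(P[...,2]>115)&(abs(P[...,0]-480)<40)&(abs(P[...,1]+145)<40); print(P[m].min(0),P[m].max(0))
E
```

```text
top caps 218 [202.1 205.5] [592.5 237.9  19.8] [593.  238.2]
top caps 225 [173.  217.2] [559.6 316.6  19.6] [559.3 317.4]
top caps 224 [201.9 234.8] [511.4 233.6  19.5] [511.8 234.6]
top caps 229 [179.9 247.1] [477.6 291.6  19.5] [477.8 292.5]
top caps 232 [201.1 264.1] [432.4 231.   19.6] [432.3 231.7]
scene caps 65 [367.7 162.6] [566.4 315.5  21.6] [561.6 316.7]
scene caps 79 [366.1 176. ] [598.4 236.6  22. ] [595.6 237.1]
[ 463.19402231 -153.67611695  115.42265624] [ 497.53721283 -135.99954642  132.90986765]
```

View pics/t11.png

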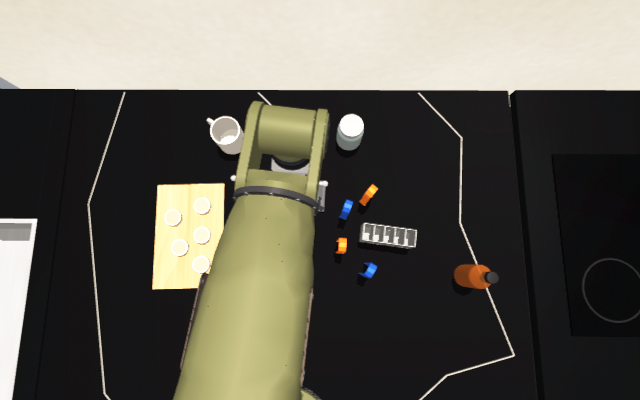

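One capsule was knocked and now sits at (477.7,292), pixel (180,247) in top. The caddy is empty. I'll pick (511.5,234) first.

```bash
python3 -c "
from h import *
plan(511.5,234,247,-0.227)"
```

```text
tool delta [ 267.1 -132.5   -2. ] twist 1.738
```

>>> jog_arm(deltas="35 -17 0 0.17 60; 70 -35 0 0.35 60; 105 -52 0 0.52 60; 140 -70 0 0.7 60; 175 -87 0 0.87 60; 210 -105 0 1.05 60; 245 -120 0 1.22 60; 267 -132 0 1.4 60; 267 -132 0 1.57 60; 267 -132 0 1.738 60")

```text
clock: 24.45
eef_pos: [511.9, 234.1, 245.0]
eef_rot: [3.14, 0.002, -0.232]
wrist_force: [0.6, 1.2, -0.5]
finger_gap: 59.9
```

```bash
python3 -c "
from h import *
st();plan(511.5,234,23,-0.227)"
```

```text
t24.45 [511.9 234.1 245. ] [ 3.1403e+00  1.9000e-03 -2.3210e-01] [ 0.6  1.2 -0.5] 59.9
tool delta [-3.00e-01  2.00e-01  2.22e+02] twist -0.005
```

>>> jog_arm(deltas="0 0 50 0 60; 0 0 100 0 60; 0 0 150 0 60; 0 0 185 0 60; 0 0 205 0 60; 0 0 215 0 60; 0 0 218 0 60; 0 0 218 0 60; 0 0 218 0 60; 0 0 218 0 60")

```text
clock: 25.7
eef_pos: [512.6, 234.0, 28.9]
eef_rot: [-3.141, -0.001, -0.227]
wrist_force: [0.1, -0.3, 0.7]
finger_gap: 60.0
```

```bash
python3 -c "
from h import *
st();plan(511.5,234,23,-0.227);p,d=shot('scene','s12');cv2.imwrite('pics/s12c.png',cv2.resize(p[90:240,260:430,::-1],None,fx=4,fy=4))"
```

```text
t25.70 [512.6 234.   28.9] [-3.1411e+00 -7.0000e-04 -2.2720e-01] [ 0.1 -0.3  0.7] 60.0
tool delta [-1.1  0.2  5.9] twist -0.0
```

View pics/s12c.png

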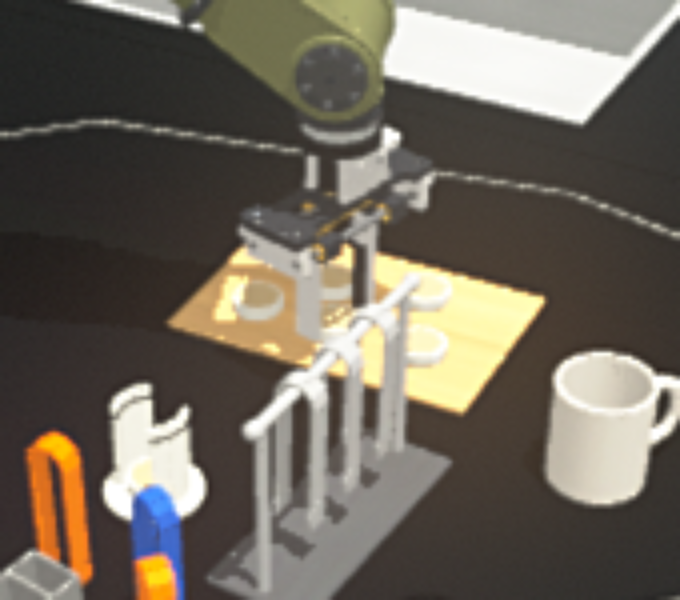

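The fingers straddle the middle capsule (crop about (335,300)) and the tongs are undisturbed. Going down 6 mm, closing and lifting.

>>> jog_arm(deltas="-1 0 6 0 60; -1 0 6 0 30; -1 0 6 0 30; -1 0 6 0 30; -1 0 6 0 30; -1 0 -15 0 30; -1 0 -50 0 30; -1 0 -100 0 30; -1 0 -127 0 30; -1 0 -127 0 30")

```text
clock: 27.0
eef_pos: [512.2, 234.4, 157.2]
eef_rot: [-3.14, -0.003, -0.227]
wrist_force: [1.1, -0.0, -0.7]
finger_gap: 45.4
```

```bash
python3 -c "
from h import *
st();plan(486.5,-29.2,155,-0.227);p,d=shot('scene','s13');cv2.imwrite('pics/s13c.png',cv2.resize(p[60:210,260:430,::-1],None,fx=4,fy=4))"
```

```text
t27.00 [512.2 234.4 157.2] [-3.1395e+00 -3.1000e-03 -2.2720e-01] [ 1.1 -0.  -0.7] 45.4
tool delta [ 34.3 262.6   2.2] twist -0.0
```

View pics/s13c.png

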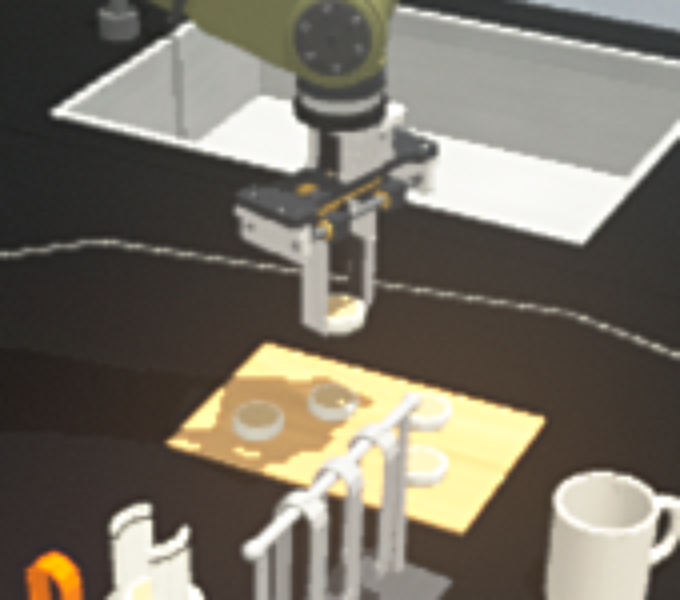

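The capsule is held flat (crop about (337,318)). Moving above the column.

>>> jog_arm(deltas="6 48 0 0 30; 12 96 0 0 30; 19 144 0 0 30; 25 192 0 0 30; 31 235 0 0 30; 34 263 0 0 30; 34 263 0 0 30; 34 263 0 0 30; 34 263 0 0 30; 34 263 0 0 30")

```text
clock: 28.3
eef_pos: [485.3, -29.2, 155.3]
eef_rot: [3.142, 0.0, -0.226]
wrist_force: [-0.6, 0.1, -1.0]
finger_gap: 45.3
```

```bash
python3 -c "
from h import *
st();plan(486.5,-29.2,110,-0.227);p,d=shot('scene','s14');cv2.imwrite('pics/s14c.png',cv2.resize(p[100:240,230:370,::-1],None,fx=4,fy=4))
P=cloud('scene',d);z=P[...,2];m=(d>0)&(abs(P[...,0]-490)<60)&(abs(P[...,1]+29)<35)&(z>60)&(z<92);print(m.sum(),P[m].mean(0))"
```

```text
t28.30 [485.3 -29.2 155.3] [ 3.1416e+00  2.0000e-04 -2.2620e-01] [-0.6  0.1 -1. ] 45.3
tool delta [ 1.1 -0.2 45.3] twist 0.001
159 [485.88953468 -28.99814457  75.91365667]
```

View pics/s14c.png

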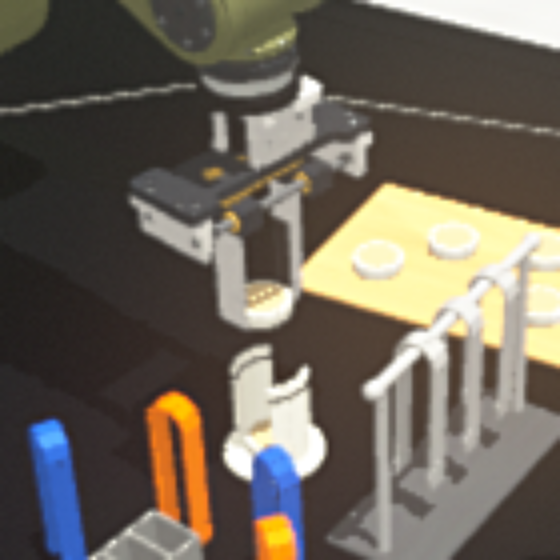

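```bash
python3 - <<'E'
from h import *
from scipy.optimize import least_squares
f=np.load("s14.npz"); d=f["d"]; P=cloud("scene",d); z=P[...,2]; near=(d>0)&(abs(P[...,0]-486)<45)&(abs(P[...,1]+29)<45)
C=-cal("scene")[1].T@cal("scene")[2]
for nm,z0,z1,r in (("caps",138.5,150,23),("colouter",25,82,29)):
    q=P[near&(z>z0)&(z<z1)]
    # facing camera only
    v=C[:2]-np.array([486,-29]); v/=np.linalg.norm(v)
    q=q[(q[:,:2]-[486,-29])@v>8]
    R=least_squares(lambda a:np.hypot(q[:,0]-a[0],q[:,1]-a[1])-r,[486,-29],loss="soft_l1"); print(nm,len(q),R.x.round(1),R.fun.std().round(1),q.min(0).round(),q.max(0).round())
E
```

```text
caps 20 [482. -30.] 2.5 [483. -60. 142.] [508. -27. 150.]
colouter 127 [485.2 -27.9] 2.5 [480. -55.  25.] [518. -21.  81.]
```

>>> jog_arm(deltas="1 0 20 0 30; 1 0 40 0 30; 1 0 46 0 30; 1 0 50 0 30; 1 0 54 0 30; 1 0 58 0 30; 1 0 62 0 30; 1 0 64 0 30; 1 0 64 0 30; 1 0 64 0 30")

```text
clock: 29.6
eef_pos: [486.4, -30.1, 91.6]
eef_rot: [3.142, -0.0, -0.227]
wrist_force: [-0.0, -0.2, -0.5]
finger_gap: 45.3
```

```bash
python3 -c "
from h import *
st();p,d=shot('scene','s15');cv2.imwrite('pics/s15c.png',cv2.resize(p[140:240,240:340,::-1],None,fx=6,fy=6))"
```

```text
t29.60 [486.4 -30.1  91.6] [ 3.1416e+00 -2.0000e-04 -2.2720e-01] [-0.  -0.2 -0.5] 45.3
```

View pics/s15c.png

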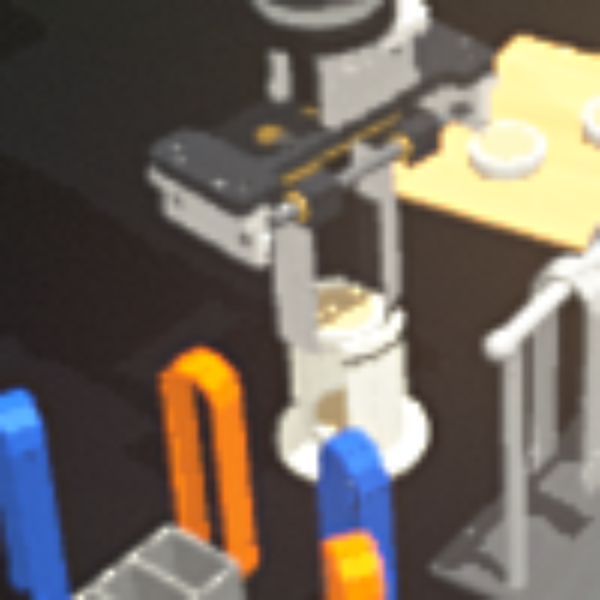

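No contact force, and the capsule has entered between the walls (crop about (350,310)). Lowering to about 5 mm above the stack and releasing.

>>> jog_arm(deltas="0 0 10 0 30; 0 0 20 0 30; 0 0 30 0 30; 0 0 38 0 30; 0 0 44 0 30; 0 0 49 0 30; 0 0 50 0 30; 0 0 50 0 60; 0 0 50 0 60; 0 0 50 0 60")

```text
clock: 30.9
eef_pos: [486.4, -30.0, 41.6]
eef_rot: [-3.142, -0.0, -0.227]
wrist_force: [-0.4, 0.7, 0.1]
finger_gap: 59.8
```

>>> jog_arm(deltas="0 0 0 0 60; 0 0 -20 0 60; 0 0 -60 0 60; 0 0 -100 0 60; 0 0 -115 0 60; 7 -50 -115 0 60; 13 -100 -115 0 60; 20 -150 -115 0 60; 20 -150 -115 0 60; 20 -150 -115 0 60")

```text
clock: 32.15
eef_pos: [539.1, 111.2, 155.5]
eef_rot: [3.141, 0.001, -0.227]
wrist_force: [0.3, 0.2, 0.7]
finger_gap: 59.9
```

```bash
cat >> h.py <<'E'
def col(d,P):
    z=P[...,2]; m=(d>0)&(np.hypot(P[...,0]-486.5,P[...,1]+29.2)<22); q=P[m&(z>10)]; print("col stack top z",np.percentile(q[:,2],[5,25,50,75,95]).round(1),len(q))
    if len(q)>40:
        q=q[abs(q[:,2]-np.median(q[:,2]))<6]; A=np.c_[q[:,:2]-q[:,:2].mean(0),np.ones(len(q))]; k=np.linalg.lstsq(A,q[:,2],rcond=None)[0]; print(" centroid",q.mean(0).round(1),"slope",k[:2].round(3))
E
python3 -c "
from h import *
st();p,d,P=caps('top','t16');col(d,P);plan(593,238,140,-.227);cv2.imwrite('pics/t16c.png',cv2.resize(p[160:300,140:340,::-1],None,fx=4,fy=4))"
```

```text
t32.15 [539.1 111.2 155.5] [ 3.1409e+00  1.4000e-03 -2.2690e-01] [0.3 0.2 0.7] 59.9
col stack top z [31.1 32.7 34.  35.2 37.3] 202
 centroid [486.2 -29.9  34. ] slope [ 0.01  -0.021]
tool delta [  23.7 -136.1   15.9] twist -0.001
```

View pics/t16c.png

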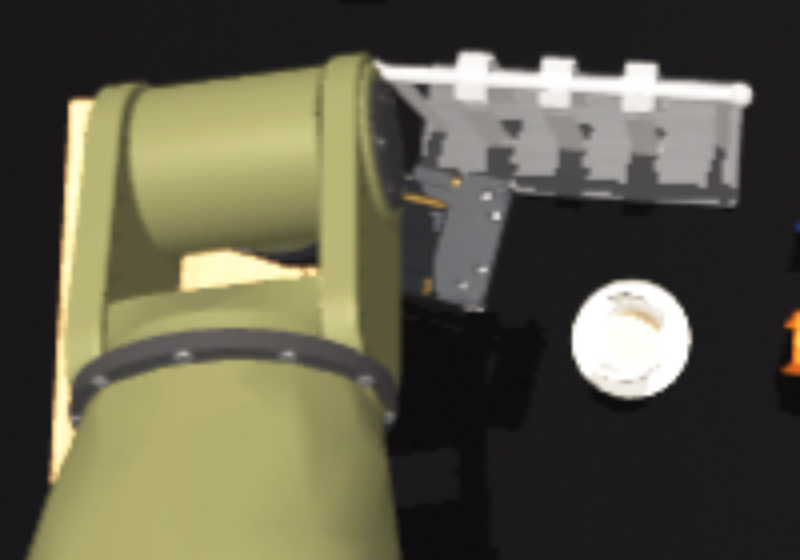

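The stack top is now at z=34, level (two capsules), and the three tongs hang straight across the bar. The next capsule is at (593,238).

>>> jog_arm(deltas="12 -50 0 0 60; 20 -100 0 0 60; 24 -136 0 0 60; 24 -136 20 0 60; 24 -136 50 0 60; 24 -136 80 0 60; 24 -136 105 0 60; 24 -136 120 0 60; 24 -136 120 0 60; 24 -136 120 0 60")

```text
clock: 33.45
eef_pos: [594.1, 238.6, 37.6]
eef_rot: [-3.141, -0.001, -0.228]
wrist_force: [0.5, 0.8, 1.0]
finger_gap: 60.1
```

```bash
python3 -c "
from h import *
st();plan(593,238,23,-0.227);p,d=shot('scene','s17');cv2.imwrite('pics/s17c.png',cv2.resize(p[90:240,260:430,::-1],None,fx=4,fy=4))"
```

```text
t33.45 [594.1 238.6  37.6] [-3.1408e+00 -1.3000e-03 -2.2750e-01] [0.5 0.8 1. ] 60.1
tool delta [-1.   0.8 14.6] twist -0.001
```

View pics/s17c.png

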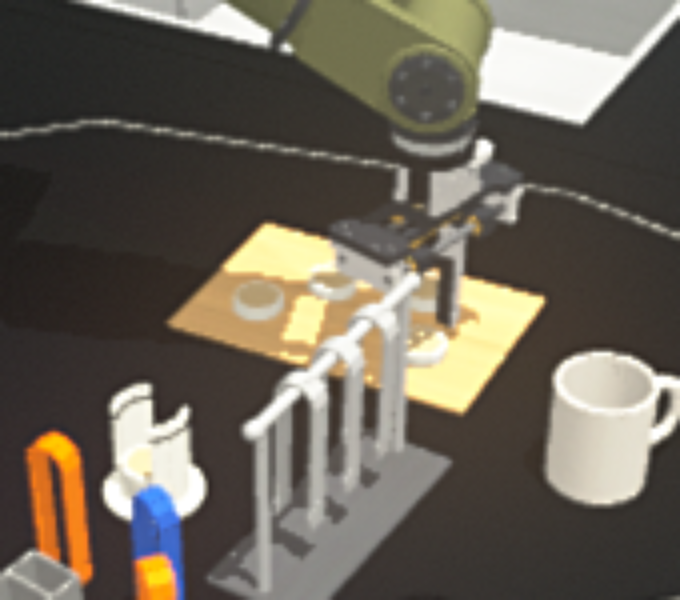

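The fingers straddle the near capsule (crop about (430,330)). Closing and lifting.

>>> jog_arm(deltas="-1 0 14 0 60; -1 0 14 0 60; -1 0 14 0 30; -1 0 14 0 30; -1 0 14 0 30; -1 0 14 0 30; -1 0 -15 0 30; -1 0 -60 0 30; -1 0 -110 0 30; -1 0 -118 0 30")

```text
clock: 34.75
eef_pos: [593.8, 239.4, 158.4]
eef_rot: [-3.139, -0.005, -0.227]
wrist_force: [-0.0, 0.5, -0.2]
finger_gap: 45.6
```

```bash
python3 -c "
from h import *
st();plan(486.5,-29.6,155,-0.227);p,d,P=caps('top','t18')"
```

```text
t34.75 [593.8 239.4 158.4] [-3.1385 -0.005  -0.2272] [-0.   0.5 -0.2] 45.6
tool delta [-44.  286.2   3.4] twist -0.0
top caps 127 [183.  246.1] [480.3 283.1  19.7] [479.4 287.7]
top caps 224 [201.2 264.1] [432.4 230.7  19.5] [432.  231.6]
```

>>> jog_arm(deltas="-8 50 0 0 30; -16 100 0 0 30; -24 150 0 0 30; -32 200 0 0 30; -39 250 0 0 30; -44 286 0 0 30; -44 286 0 0 30; -44 286 0 0 30; -44 286 0 0 30; -44 286 0 0 30")

```text
clock: 36.05
eef_pos: [485.4, -29.2, 154.2]
eef_rot: [-3.142, 0.0, -0.226]
wrist_force: [-0.4, -0.4, -0.2]
finger_gap: 45.5
```

```bash
python3 -c "
from h import *
st();plan(486.5,-29.8,92,-0.227)"
```

```text
t36.05 [485.4 -29.2 154.2] [-3.1416e+00  4.0000e-04 -2.2610e-01] [-0.4 -0.4 -0.2] 45.5
tool delta [ 1.2  0.4 62.2] twist 0.001
```

>>> jog_arm(deltas="1 0 20 0 30; 1 0 40 0 30; 1 0 46 0 30; 1 0 50 0 30; 1 0 54 0 30; 1 0 58 0 30; 1 0 62 0 30; 1 0 63 0 30; 1 0 63 0 30; 1 0 63 0 30")

```text
clock: 37.3
eef_pos: [486.4, -30.0, 91.6]
eef_rot: [-3.142, -0.0, -0.227]
wrist_force: [-0.5, 0.4, -0.3]
finger_gap: 45.0
```

```bash
python3 -c "
from h import *
st();p,d=shot('scene','s19');cv2.imwrite('pics/s19c.png',cv2.resize(p[140:240,240:340,::-1],None,fx=6,fy=6))"
```

```text
t37.30 [486.4 -30.   91.6] [-3.1415e+00 -2.0000e-04 -2.2720e-01] [-0.5  0.4 -0.3] 45.0
```

View pics/s19c.png

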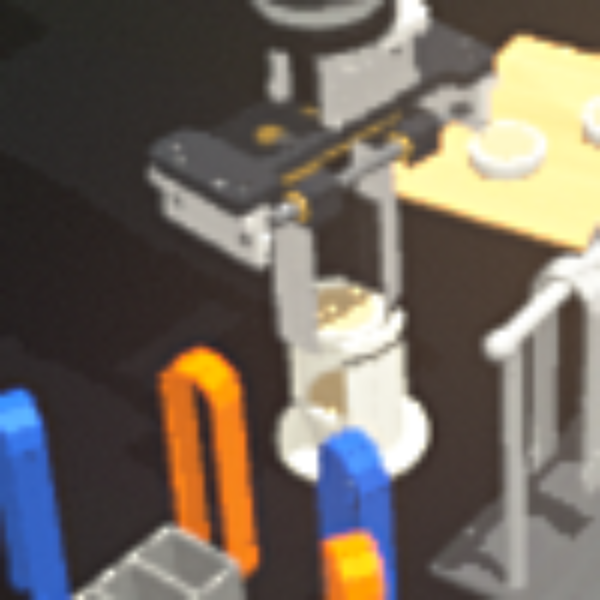

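It's in the well again with no force. Lowering 36, releasing and retreating toward the capsule at (432,231).

>>> jog_arm(deltas="0 0 10 0 30; 0 0 20 0 30; 0 0 30 0 30; 0 0 35 0 30; 0 0 37 0 30; 0 0 37 0 30; 0 0 37 0 60; 0 0 37 0 60; 0 0 37 0 60; 0 0 37 0 60")

```text
clock: 38.6
eef_pos: [486.3, -30.0, 54.5]
eef_rot: [3.142, -0.0, -0.227]
wrist_force: [-0.3, 0.0, 0.1]
finger_gap: 60.3
```

>>> jog_arm(deltas="0 0 -20 0 60; 0 0 -60 0 60; 0 0 -90 0 60; 0 0 -101 0 60; -10 -50 -101 0 60; -22 -100 -101 0 60; -34 -150 -101 0 60; -46 -200 -101 0 60; -46 -200 -101 0 60; -46 -200 -101 0 60")

```text
clock: 39.85
eef_pos: [486.2, 174.7, 154.6]
eef_rot: [3.141, 0.001, -0.227]
wrist_force: [-0.1, -0.3, 0.4]
finger_gap: 59.8
```

```bash
python3 -c "
from h import *
st();p,d,P=caps('top','t20');col(d,P);plan(432.4,231.2,155,-.227);caps('scene','s20')"
```

```text
t39.85 [486.2 174.7 154.6] [ 3.1408e+00  1.1000e-03 -2.2690e-01] [-0.1 -0.3  0.4] 59.8
col stack top z [44.5 46.7 48.1 49.2 50.9] 212
 centroid [486.6 -30.3  48. ] slope [-0.005 -0.019]
tool delta [-65.5 -43.2  -0.1] twist -0.001
scene caps 75 [342.7 159.6] [477.5 289.3  21.8] [480.1 293.3]
scene caps 63 [367.6 162.5] [566.  316.   21.7] [566.6 316.2]
scene caps 87 [324.3 164.5] [434.4 228.6  21.6] [431.9 230.7]
```

The stack is at 48, level (three capsules). Picking (432.4,231.2).

>>> jog_arm(deltas="-33 -22 0 0 60; -65 -43 0 0 60; -65 -43 0 0 60; -65 -43 20 0 60; -65 -43 60 0 60; -65 -43 95 0 60; -65 -43 115 0 60; -65 -43 122 0 60; -65 -43 122 0 60; -65 -43 122 0 60")

```text
clock: 41.2
eef_pos: [433.5, 231.7, 34.3]
eef_rot: [-3.141, -0.001, -0.228]
wrist_force: [-0.0, 0.5, -0.4]
finger_gap: 59.8
```

```bash
python3 -c "
from h import *
st();plan(432.4,231.2,23,-0.227)"
```

```text
t41.20 [433.5 231.7  34.3] [-3.1407e+00 -1.2000e-03 -2.2760e-01] [-0.   0.5 -0.4] 59.8
tool delta [-1.   0.7 11.3] twist -0.001
```

>>> jog_arm(deltas="-1 0 11 0 60; -1 0 11 0 60; -1 0 11 0 30; -1 0 11 0 30; -1 0 11 0 30; -1 0 11 0 30; -1 0 -15 0 30; -1 0 -60 0 30; -1 0 -110 0 30; -1 0 -121 0 30")

```text
clock: 42.45
eef_pos: [432.9, 232.4, 157.4]
eef_rot: [-3.139, -0.004, -0.227]
wrist_force: [-0.3, 0.2, -0.3]
finger_gap: 45.3
```

```bash
python3 -c "
from h import *
st();plan(486.5,-29.8,155,-0.227);p,d=shot('scene','s21');cv2.imwrite('pics/s21c.png',cv2.resize(p[60:210,260:430,::-1],None,fx=4,fy=4))"
```

```text
t42.45 [432.9 232.4 157.4] [-3.1387 -0.004  -0.2272] [-0.3  0.2 -0.3] 45.3
tool delta [111.3 243.4   2.4] twist -0.0
```

View pics/s21c.png

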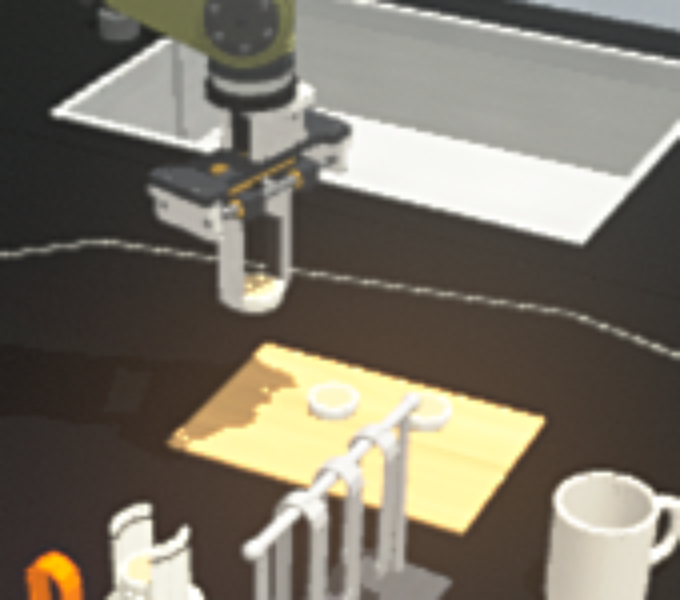

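The capsule is held flat (crop about (252,292)); two remain on the board. Moving to the column.

>>> jog_arm(deltas="22 48 0 0 30; 44 97 0 0 30; 66 145 0 0 30; 88 193 0 0 30; 104 228 0 0 30; 111 243 0 0 30; 111 243 0 0 30; 111 243 0 0 30; 111 243 0 0 30; 111 243 0 0 30")

```text
clock: 43.75
eef_pos: [485.3, -29.2, 154.5]
eef_rot: [-3.142, -0.0, -0.226]
wrist_force: [0.0, 0.1, 0.3]
finger_gap: 45.5
```

```bash
python3 -c "
from h import *
st();plan(486.4,-30,92,-0.227)"
```

```text
t43.75 [485.3 -29.2 154.5] [-3.1416e+00 -2.0000e-04 -2.2620e-01] [0.  0.1 0.3] 45.5
tool delta [ 1.3  0.5 62.5] twist 0.001
```

>>> jog_arm(deltas="1 0 20 0 30; 1 0 40 0 30; 1 0 46 0 30; 1 0 50 0 30; 1 0 54 0 30; 1 0 58 0 30; 1 0 62 0 30; 1 0 63 0 30; 1 0 63 0 30; 1 0 63 0 30")

```text
clock: 45.0
eef_pos: [486.4, -30.0, 91.6]
eef_rot: [-3.142, -0.0, -0.227]
wrist_force: [0.2, -0.8, -0.7]
finger_gap: 45.4
```

>>> jog_arm(deltas="0 0 10 0 30; 0 0 18 0 30; 0 0 22 0 30; 0 0 22 0 30; 0 0 22 0 30; 0 0 22 0 30; 0 0 22 0 60; 0 0 22 0 60; 0 0 22 0 60; 0 0 22 0 60")

```text
clock: 46.25
eef_pos: [486.3, -30.0, 69.5]
eef_rot: [-3.142, -0.0, -0.227]
wrist_force: [0.5, 0.9, -0.6]
finger_gap: 59.9
```

>>> jog_arm(deltas="0 0 -20 0 60; 0 0 -60 0 60; 0 0 -86 0 60; 0 -10 -86 0 60; -7 -60 -86 0 60; -14 -110 -86 0 60; -20 -150 -86 0 60; -27 -200 -86 0 60; -27 -200 -86 0 60; -27 -200 -86 0 60")

```text
clock: 47.5
eef_pos: [504.5, 170.8, 154.3]
eef_rot: [3.141, 0.001, -0.227]
wrist_force: [-0.3, -0.4, 0.2]
finger_gap: 60.1
```

```bash
python3 -c "
from h import *
st();p,d,P=caps('top','t22');col(d,P);plan(559.6,316.8,155,-.227);caps('scene','s22')"
```

```text
t47.50 [504.5 170.8 154.3] [ 3.1407e+00  1.5000e-03 -2.2660e-01] [-0.3 -0.4  0.2] 60.1
col stack top z [59.4 60.8 62.1 63.  64.6] 213
 centroid [486.5 -30.2  62. ] slope [ 0.002 -0.004]
tool delta [  20.4 -155.1   -0.4] twist -0.001
scene caps 88 [343.  159.6] [477.9 290.8  21. ] [473.5 290.6]
scene caps 67 [367.6 162.7] [566.3 314.9  21.5] [565.1 317.2]
```

The stack is at 62, level (four capsules). The last one comes from (559.6,316.8).

>>> jog_arm(deltas="7 -50 0 0 60; 14 -100 0 0 60; 20 -150 0 0 60; 20 -155 0 0 60; 20 -155 50 0 60; 20 -155 90 0 60; 20 -155 115 0 60; 20 -155 122 0 60; 20 -155 122 0 60; 20 -155 122 0 60")

```text
clock: 48.85
eef_pos: [560.1, 317.4, 34.9]
eef_rot: [-3.14, -0.002, -0.228]
wrist_force: [-0.5, -0.7, -0.1]
finger_gap: 60.1
```

```bash
python3 -c "
from h import *
st();plan(559.6,316.8,23,-0.227)"
```

```text
t48.85 [560.1 317.4  34.9] [-3.1404e+00 -1.5000e-03 -2.2750e-01] [-0.5 -0.7 -0.1] 60.1
tool delta [-0.3  0.7 11.9] twist -0.001
```

>>> jog_arm(deltas="0 0 11 0 60; 0 0 11 0 60; 0 0 11 0 30; 0 0 11 0 30; 0 0 11 0 30; 0 0 11 0 30; 0 0 -15 0 30; 0 0 -60 0 30; 0 0 -110 0 30; 0 0 -121 0 30")

```text
clock: 50.1
eef_pos: [560.5, 317.9, 158.2]
eef_rot: [-3.138, -0.004, -0.227]
wrist_force: [0.1, -0.6, -0.2]
finger_gap: 45.1
```

```bash
python3 -c "
from h import *
st();plan(485.4,-29.2,154.5,-0.227);p,d=shot('scene','s23');cv2.imwrite('pics/s23c.png',cv2.resize(p[60:210,260:430,::-1],None,fx=4,fy=4))"
```

```text
t50.10 [560.5 317.9 158.2] [-3.1382 -0.0042 -0.2272] [ 0.1 -0.6 -0.2] 45.1
tool delta [  5.1 355.1   3.7] twist -0.0
```

View pics/s23c.png

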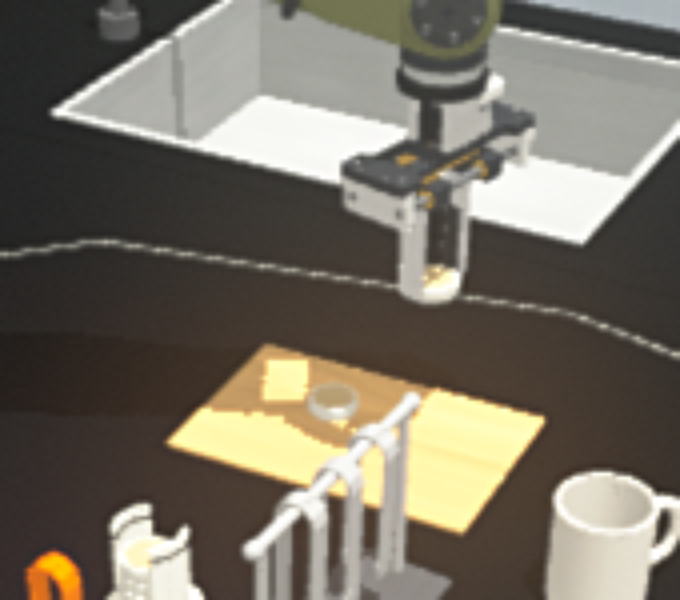

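The last capsule is held (crop about (430,285)); one spare stays on the board.

>>> jog_arm(deltas="1 50 0 0 30; 2 100 0 0 30; 3 150 0 0 30; 4 200 0 0 30; 5 250 0 0 30; 6 300 0 0 30; 7 340 0 0 30; 7 355 0 0 30; 7 355 0 0 30; 7 355 0 0 30")

```text
clock: 51.4
eef_pos: [486.4, -29.0, 154.1]
eef_rot: [-3.141, 0.001, -0.226]
wrist_force: [-0.1, -0.1, -0.7]
finger_gap: 45.5
```

```bash
python3 -c "
from h import *
st();plan(486.4,-30,92,-0.227)"
```

```text
t51.40 [486.4 -29.  154.1] [-3.1415e+00  6.0000e-04 -2.2630e-01] [-0.1 -0.1 -0.7] 45.5
tool delta [ 0.2  0.9 62.1] twist 0.001
```

>>> jog_arm(deltas="0 0 20 0 30; 0 0 40 0 30; 0 0 46 0 30; 0 0 50 0 30; 0 0 54 0 30; 0 0 58 0 30; 0 0 62 0 30; 0 0 62 0 30; 0 0 62 0 30; 0 0 62 0 30")

```text
clock: 52.65
eef_pos: [486.4, -30.1, 92.6]
eef_rot: [-3.142, -0.0, -0.227]
wrist_force: [-0.1, 0.4, 0.3]
finger_gap: 45.3
```

>>> jog_arm(deltas="0 0 4 0 30; 0 0 8 0 30; 0 0 9 0 30; 0 0 9 0 30; 0 0 9 0 30; 0 0 9 0 60; 0 0 9 0 60; 0 0 9 0 60; 0 0 9 0 60; 0 0 9 0 60")

```text
clock: 53.9
eef_pos: [486.3, -30.1, 83.4]
eef_rot: [3.142, -0.0, -0.227]
wrist_force: [0.4, 0.3, -0.0]
finger_gap: 60.2
```

>>> jog_arm(deltas="0 0 -20 0 60; 0 0 -60 0 60; 0 0 -90 0 60; -7 -50 -95 0 60; -14 -100 -95 0 60; -20 -150 -95 0 60; -27 -200 -95 0 60; -60 -240 -95 0 60; -60 -240 -95 0 60; -60 -240 -95 0 60")

```text
clock: 55.15
eef_pos: [482.0, 217.0, 178.5]
eef_rot: [3.141, -0.0, -0.227]
wrist_force: [0.2, -0.8, 0.5]
finger_gap: 60.0
```

```bash
python3 - <<'E'
from h import *
st();p,d,P=caps('top','t24');col(d,P);cv2.imwrite('pics/t24c.png',cv2.resize(p[100:300,180:440,::-1],None,fx=3,fy=3))
z=P[...,2]
m=(d>0)&(np.abs(P[...,0]-631)<35)&(abs(P[...,1]-9)<115)&(z>171)&(z<190); nn,l,s_,c=cv2.connectedComponentsWithStats(m.astype(np.uint8))
for i in range(1,nn):
    if s_[i,4]>15: print("tong",s_[i,4],P[l==i].mean(0).round(1),np.percentile(P[l==i][:,2],90).round(1))
p,d=shot('scene','s24');cv2.imwrite('pics/s24c.png',cv2.resize(p[140:260,270:430,::-1],None,fx=5,fy=5))
E
```

```text
t55.15 [482.  217.  178.5] [ 3.1415e+00 -1.0000e-04 -2.2690e-01] [ 0.2 -0.8  0.5] 60.0
top caps 62 [179.8 244. ] [486.1 292.5  19.6] [486.  293.4]
col stack top z [73.6 74.9 76.1 77.2 79. ] 219
 centroid [486.4 -29.7  76.1] slope [-0.019 -0.026]
tong 47 [633.6  59.7 172.9] 174.5
tong 55 [630.1   8.8 173.1] 174.9
tong 47 [628.3 -41.  172.9] 174.7
```

View pics/s24c.png

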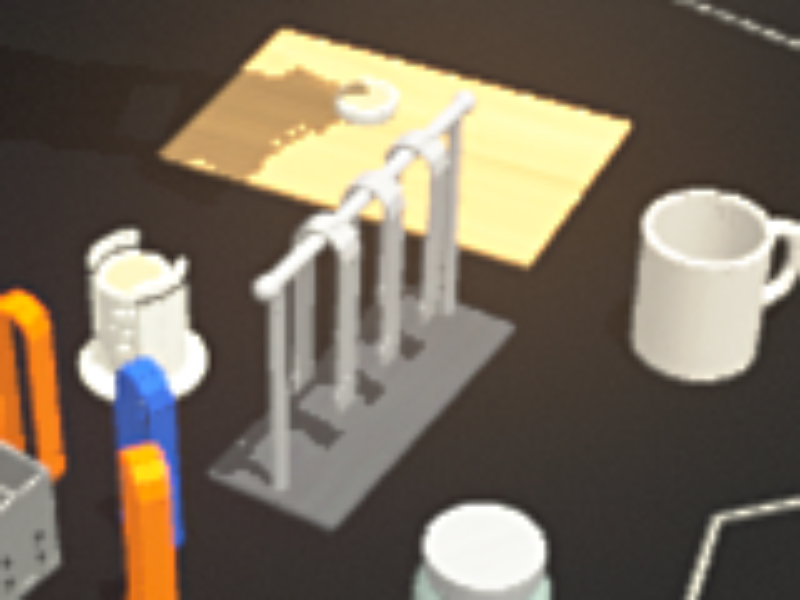

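View pics/t24c.png

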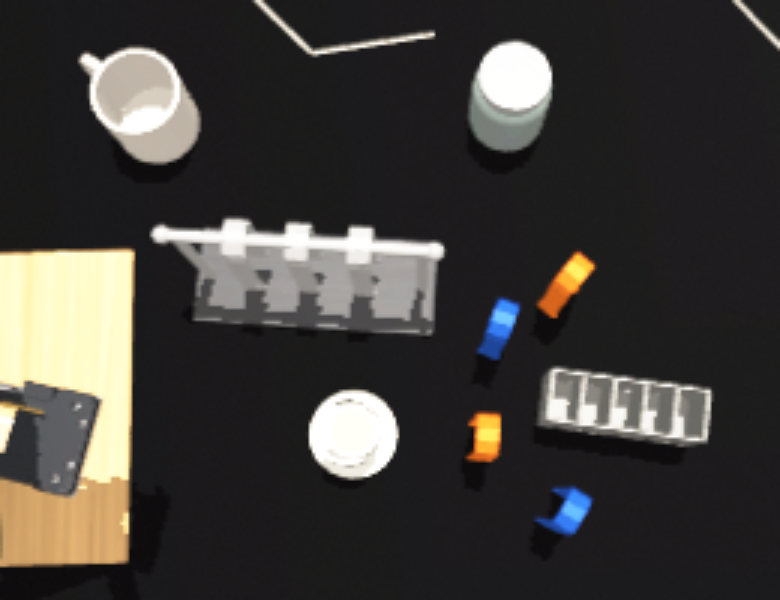

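The last pictures show five level capsules with the top at z=76, on the line. All three tongs are seated on the bar, the bystanders stand where they were, and the arm is clear. Handing in.

```bash
python3 -c "
from h import *
st();print(workorder.sign_off())"
```

```text
t55.25 [482.4 216.4 178.5] [-3.1416e+00 -2.0000e-04 -2.2850e-01] [-0.4 -0.2  0.7] 59.7
the job is handed in; nothing more can be done
None
```

The coffee corner is ready and the job is handed in, at about 55 s of the 200 s allowed; the sign-off gave no verdict.

- **Tongs:** All three grey pairs are out of the caddy and hang straddling the bar, about 50, 0 and -50 mm along it from its middle. The tops of their bends measured about 173 mm above the counter, which fits the bend resting on the bar.
- **Capsules:** I added four to the one already in the tube. The stack's top measured about 76 mm above the counter, level with the line, with a slope of about 0.03 rad. The spare capsule stays on the board. One capsule was knocked aside during the run; that was the one I left.
- **Other things:** In the last pictures the mug, the jar and the blue and orange look-alikes stood as before. The soap bottle was outside the last close-up, but the arm never worked near it after the first move. The arm ended clear of everything, and no wrist force I read went above about 8 N.

The two cameras disagreed by a few millimetres: about 2 mm on the tube's centre and about 6 mm on some capsules, where the scene camera mostly sees the front edge. I went by the top camera. No check failed.

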